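Gauge the rack-shoe socket and fit the filler pin that comes level

TASK

Lift the depth rod off its flat saddles, lay it in the sloping green V-rest with its orange end up and let go, then take it again by the orange end and, holding it upright, touch the bottom of the socket in the grey rack shoe with its steel tip to find how deep the socket is. Lean the rod back in the V-rest as before, then stand in the socket the one blue filler pin whose shoulder (where blue meets white) comes level with the top of the shoe. Leave the two other pins on their board, and the cheeses, brush, bottle and jar, where they are.

Things in the scene. Friction and masses are not known exactly. Their poses are not given: they have to be found in the camera images.
- rod_mid (a point): middle of the depth rod's axis (loose): round steel rod, 14 mm diameter, 190 mm long, about 120 g. Its +x axis runs along the rod towards the orange end (the last 45 mm, light plastic, the upper end in use; centre of mass at x = -14 mm); the rounded bare steel tip is at the -x end. At the start it lies level on the white saddles, its axis 35 mm above the bench.
- rod_tip (a point): outermost point of the rod's steel tip, 95 mm from rod_mid along -x (same axes as rod_mid)
- saddle: fixed white holder that carries the rod at the start, origin on the bench under rod_mid, x as the rod's. Two V-saddles, each 12 mm long (along x) and 37 mm high over all, centred at x = -68 mm and x = +22 mm; between them only a strip 6 mm high, 50 mm wide, so the rod can be gripped there.
- rest_seat (a point): where rod_mid lies when the rod is fully home in the green V-rest, 125 mm above the bench. +x runs up along the groove, 45 degrees above level: the orange end must point that way. +z is the slope's normal, out of the open groove, 45 degrees above level the other way; y is level. A foot stop carries the rod's tip at x = -95 mm.
- rest: the V-rest (fixed), origin on the bench straight under rest_seat, z up, the groove rising towards +x. The groove is two green V-blocks, each 14 mm long, centred at x = -68 and +22 mm of rest_seat; they reach 7 mm above the rod's axis and 20 mm to either side. Between them the rod is free but for a bar 32 mm below its axis; its upper 65 mm is free all round. Dark base 160 (x) x 70 x 12 mm high.
- socket (a point): centre of the mouth of the blind socket, at the level of the flat top of the grey rack shoe, 100 mm above the bench. The shoe is a fixed block 100 (x) x 120 (y) x 100 mm high on a 130 x 150 x 8 mm foot plate, z up. The socket is a vertical round hole of 40 mm diameter, in the centre of the top; it has a flat hard bottom 40, 60 or 80 mm below the mouth, different each time.
- pin_board: fixed wooden board 110 (x) x 270 (y) x 20 mm high, origin at the centre of its underside; the three pins stand on it in a row along its y axis, 90 mm apart, in any order
- pin_short_mid (a point): centre, half-way up, of the short filler pin (loose, upright, z up, 140 g): blue round shank 32 mm diameter and 40 mm long from its flat underside to the shoulder, then a white grip stem 22 mm diameter and 50 mm long; 90 mm high in all
- pin_short_shoulder (a point): centre of the shoulder of the short pin, 40 mm above its underside, 50 mm below its top, z up
- pin_medium_mid (a point): centre, half-way up, of the medium filler pin (loose, upright, z up, 160 g): blue round shank 32 mm diameter and 60 mm long from its flat underside to the shoulder, then a white grip stem 22 mm diameter and 50 mm long; 110 mm high in all
- pin_medium_shoulder (a point): centre of the shoulder of the medium pin, 60 mm above its underside, 50 mm below its top, z up
- pin_long_mid (a point): centre, half-way up, of the long filler pin (loose, upright, z up, 180 g): blue round shank 32 mm diameter and 80 mm long from its flat underside to the shoulder, then a white grip stem 22 mm diameter and 50 mm long; 130 mm high in all
- pin_long_shoulder (a point): centre of the shoulder of the long pin, 80 mm above its underside, 50 mm below its top, z up
- cheese1_mid (a point): centre of a small loose cheese, 86 mm diameter, 44 mm high; leave alone
- cheese2_mid (a point): centre of a small loose cheese, 86 mm diameter, 44 mm high; leave alone
- cheese3_mid (a point): centre of a small loose cheese, 86 mm diameter, 44 mm high; leave alone
- brush_grip (a point): handle of a loose brush, 180 mm long, lying flat; leave alone
- bottle_mid (a point): centre of a loose white bottle, 60 mm diameter, 150 mm high; leave alone
- jar_mid (a point): centre of a loose amber jar, 70 mm diameter, 85 mm high; leave alone

How it is judged:
On the way, in this order (a step that is already met when the one before it is completed fails the run):
1. the rod lies home in the V-rest, orange end up, let go (distance between rod_mid and rest_seat below 0.015 m and angle between the x axis of rod_mid and the x axis of rest_seat, either way round below 0.2 rad and angle between rod_mid's own x axis and vertical below 1.2 rad and contact force between rod and the fingers below 0.1 N), for 0.2 s.
2. the rod, upright, touches the bottom of the socket with its tip, all pins still on their board (z of rod_tip in the frame of socket below -0.034 m and horizontal distance between rod_tip and socket below 0.012 m and angle between rod_mid's own x axis and vertical below 0.2 rad and contact force between rod_c0 and anything else above 0.3 N and distance of each of pin_short_mid, pin_medium_mid, pin_long_mid from where it was at the start of the episode below 0.03 m), for 0.1 s.
3. the rod lies home in the V-rest again, orange end up, let go, all pins still on their board (all of step 1 and distance of each of pin_short_mid, pin_medium_mid, pin_long_mid from where it was at the start of the episode below 0.03 m), for 0.2 s.
At the end, for the whole second after the job is handed in: Rod home in the V-rest, orange end up (within 15 mm, 0.2 rad). One pin upright in the socket (0.1 rad, 7 mm of its axis), its shoulder within 5 mm of the shoe's top level. The two other pins upright within 30 mm of their starts. All at rest and let go (distance between rod_mid and rest_seat below 0.015 m and angle between the x axis of rod_mid and the x axis of rest_seat, either way round below 0.2 rad and angle between rod_mid's own x axis and vertical below 1.2 rad and linear speed of each of rod, pin_short, pin_medium, pin_long below 0.02 m/s and ((horizontal distance between pin_short_shoulder and socket below 0.007 m and z of pin_short_shoulder in the frame of socket between -0.005 and 0.005 m and angle between pin_short_shoulder's own z axis and vertical below 0.1 rad and distance of each of pin_medium_mid, pin_long_mid from where it was at the start of the episode below 0.03 m and angle between each of pin_medium_shoulder, pin_long_shoulder's own z axis and vertical below 0.15 rad) or (horizontal distance between pin_medium_shoulder and socket below 0.007 m and z of pin_medium_shoulder in the frame of socket between -0.005 and 0.005 m and angle between pin_medium_shoulder's own z axis and vertical below 0.1 rad and distance of each of pin_short_mid, pin_long_mid from where it was at the start of the episode below 0.03 m and angle between each of pin_short_shoulder, pin_long_shoulder's own z axis and vertical below 0.15 rad) or (horizontal distance between pin_long_shoulder and socket below 0.007 m and z of pin_long_shoulder in the frame of socket between -0.005 and 0.005 m and angle between pin_long_shoulder's own z axis and vertical below 0.1 rad and distance of each of pin_short_mid, pin_medium_mid from where it was at the start of the episode below 0.03 m and angle between each of pin_short_shoulder, pin_medium_shoulder's own z axis and vertical below 0.15 rad))); the robot touches nothing.
It fails at once if a bystander (cheese, brush, bottle, jar) is moved by more than 30 mm (distance of any of cheese1_mid, cheese2_mid, cheese3_mid, brush_grip, bottle_mid, jar_mid from where it was at the start of the episode above 0.03 m).
It also fails if it takes over 72 s, if anything falls off the work surface, if the arm or the gripper's body presses on something with over 40 N, if the wrist force passes 120 N, or if a joint passes its speed limit or range.

ROBOT

A 6-joint arm with a two-finger parallel gripper is mounted at the origin on the work surface. World frame = base frame: x ahead of the robot, y to its left, z up, the work surface at z = 0. Lengths are in m, angles in rad, forces in N, time in s.
With the tool pointing down it reaches from about 0.275 to 0.975 m from the base axis. Payload 8.4 kg.
Tool frame: the origin (TCP) lies midway between the tips of the shut fingers; the grasp point (between the pads) lies 19 mm behind it; z points along the fingers, y is the direction in which the jaws open and shut (so a half turn about z gives the same grasp; the last joint's range is limited). The gripper opens to 92 mm and grips with 3 to 60 N. Pads are 20 mm wide; open, the fingers measure 128 mm over their backs; the gripper's body (75 mm by 189 mm) begins 69 mm behind the grasp point.
Start: joints at [-1.27, 0.353, 1.633, -0, 1.155, -0.002], TCP at [0.186, -0.597, 0.215] pointing down, gripper open.
Joint ranges: [-2.63, 2.63], [-0.92, 2.1], [0.06, 2.66], [-1.3, 4.44], [0, 2.69], [-3.02, 3.02]. Speed limits (rad/s): [2.22, 2.22, 2.79, 3.14, 3.14, 3.14].

INTERFACE

Orientations are given as a 3x3 rotation matrix whose columns are the frame's x, y, z axes.
In Python, from cell import manip gives the robot as it stands. The module is installed in compiled form; this text tells all that it offers.
- The arm moves only by the tool drive_tool, never from a script. Its argument "targets" is a list of rows, each an object with "dp": the shift along the tool's x, y, z in mm, a list of three; "rot": the turn, a rotation vector about the tool's x, y, z in rad, a list of three; "hand": the finger opening in mm, from 0 to 91.9. In form: [{"dp": [x, y, z], "rot": [rx, ry, rz], "hand": hand}, ...]. A call has 1 to 20 rows; each row shifts and turns the pose as measured when the row begins, along the tool's axes as they then stand; what a row does not reach is not made up. A row lasts 1/12 s, in which the tool goes at most 41.7 mm and 7.16 degrees, less where a joint would pass 70% of its speed; a pose out of reach is approached as far as the arm can. A call with a gripper value outside its range is refused whole. The fingers move at their own pace and stop on an object; "force" is the grip in N (left out, the last holds). Time passes only in rows, so rows that do not move let the fingers close. It gives the time, the measured TCP pose, the force and the opening at its end, in the units of the state.
- manip.observe(): the state, without advancing time (a new reading comes with each control period).
- manip.capture(name): name is "scene" or "top" or "wrist"; returns (picture, depth): 400x640x3 uint8, blue, green, red; 400x640 float32, m along the optical axis (not along the pixel's ray), 0 where there is no reading.
- manip.camera_info(name): a dict with "camera_matrix" (3x3 intrinsics, pixels), "xyz" and "orientation" of the camera in the world. Camera axes: x right, y down, z forward; pixel columns grow to the right and rows downward; lengths in m; the calibration is good to about 2 mm. The wrist camera is an equidistant fisheye: a pixel r from the principal point sees the ray r / f radians off the axis. A picture is of the moment at which its call begins: read the wrist's pose just before it. camera_info takes no time and is no camera call; for the wrist camera it gives the pose at the moment of the call.
- manip.finish_job(): hands the job in, once; it reports no verdict.
The state is a dict: "time_s": time; "joint_positions": joint angles; "joint_velocities": joint speeds; "tau": joint torques, N m; "tool_pos": TCP position; "orientation": TCP orientation; "wrist_force": force on the tool from outside, world axes, zero at the start; "torque": the same for the moment, N m; "width": finger opening in m.
Only numpy, scipy, OpenCV 4.12 (cv2) and the standard library are available. Lean on these libraries where they do the work, as an engineer would, in place of code of your own. Each camera call takes 0.05 s, during which the arm holds its last target.

## Working session

There is one attempt and no reset: what is moved stays moved. The work goes in short steps, Python scripts to look and compute and a tool call to move; the robot and the scene stay as the last step left them, time stands still between calls to the robot, and variables do not carry over. Pictures are saved under pics/ and viewed, and the job is handed in when it is done.

Besides the shell and the picture viewer there is one more tool, called after "Emit:" as name(argument=value, ...), one argument or row to a line, values as JSON. drive_tool: Moves the arm, as the interface text tells. Its arguments: {"type":"object","properties":{"targets":{"type":"array","items":{"type":"object","properties":{"dp":{"type":"array","items":{"type":"number"}},"rot":{"type":"array","items":{"type":"number"}},"hand":{"type":"number"}}}},"force":{"type":"number"}},"required":["targets"]}

```bash
mkdir -p pics; ls
python3 - <<'E'
from cell import manip
import cv2,numpy as np
print(manip.observe())
for n in("scene","top","wrist"):
    ci=manip.camera_info(n); print(n,ci)
    p,d=manip.capture(n); cv2.imwrite(f"pics/{n}0.png",p); np.save(f"pics/{n}0.npy",d)
E
```

```text
pics
{'time_s': 0.0, 'joint_positions': array([-1.27040015e+00,  3.53633293e-01,  1.63412514e+00, -1.87187800e-05,
        1.15520336e+00, -2.39902116e-03]), 'joint_velocities': array([-4.90031523e-05, -1.23363499e-03, -7.10130263e-04, -9.79181245e-04,
        2.09428539e-03, -1.23544820e-05]), 'tau': array([-4.25372650e-05, -5.93840361e+01, -3.34220159e+01,  6.96021016e-02,
        2.34277127e-02, -1.25623542e-04]), 'tool_pos': array([ 0.18621694, -0.59609656,  0.21387682]), 'orientation': array([[ 9.54504459e-01,  2.98196344e-01, -4.21484781e-04],
       [ 2.98196641e-01, -9.54503570e-01,  1.30276026e-03],
       [-1.38303808e-05, -1.36917583e-03, -9.99999063e-01]]), 'wrist_force': array([-0.21349353, -0.31682336,  0.17487587]), 'torque': array([ 0.03248472, -0.0151392 ,  0.0236953 ]), 'width': 0.09196229666089827}
scene {'camera_matrix': array([[388.5362503 ,   0.        , 323.49868179],
       [  0.        , 388.5362503 , 202.61219172],
       [  0.        ,   0.        ,   1.        ]]), 'xyz': array([1.30622687, 0.10587324, 0.79511308]), 'orientation': array([[-0.09228267,  0.6
[... 241 characters left out ...]
 ],
       [  0.        ,   0.        ,   1.        ]]), 'xyz': array([0.36112921, 0.00920099, 1.34778331]), 'orientation': array([[ 0.02758808, -0.98773678,  0.15367159],
       [-0.99955891, -0.02556763,  0.01510896],
       [-0.01099466, -0.15402063, -0.98800646]])}
wrist {'camera_matrix': array([[309.70691629,   0.        , 326.31952381],
       [  0.        , 309.70691629, 195.41780592],
       [  0.        ,   0.        ,   1.        ]]), 'xyz': array([ 0.25025114, -0.57605338,  0.38293629]), 'orientation': array([[ 2.98063505e-01, -9.25908235e-01, -2.32060524e-01],
       [-9.54546034e-01, -2.89153258e-01, -7.23343760e-02],
       [-1.26062361e-04,  2.43072691e-01, -9.70008068e-01]])}
```

View pics/scene0.png

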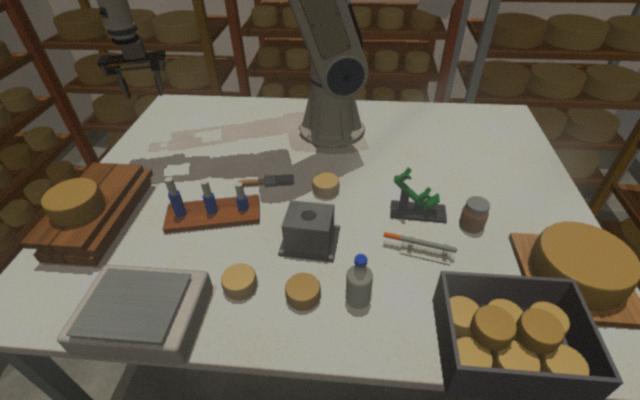

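View pics/top0.png

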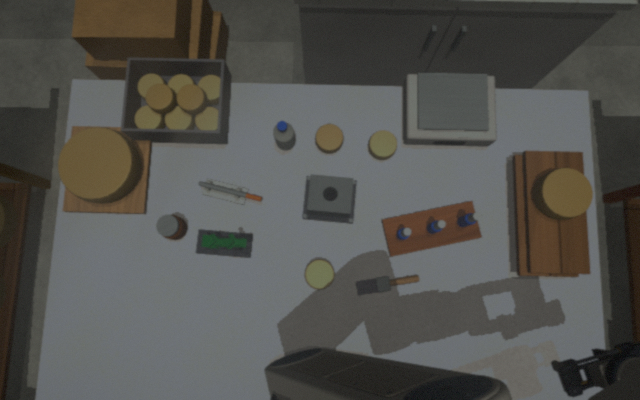

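View pics/wrist0.png

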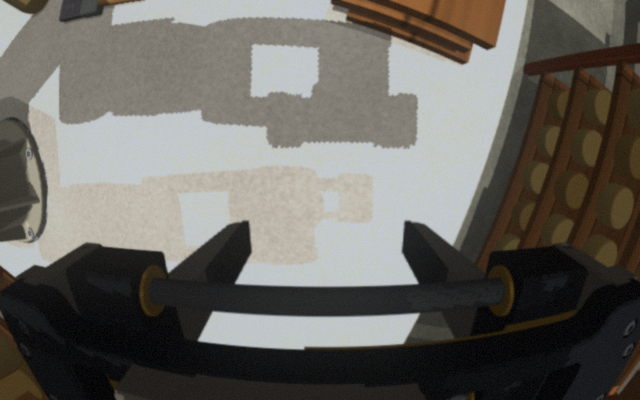

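The top view shows the rod at (200–262, 183–198), the green rest at (197–252, 230–257), the shoe at (330,197), the pin board at (432,227) and the bystanders. I'll zoom in.

```bash
cat > h.py <<'E'
from cell import manip
import cv2,numpy as np
from scipy.spatial.transform import Rotation as R
def pts(name,d,ci=None):
    ci=ci or manip.camera_info(name);K=ci["camera_matrix"]
    v,u=np.mgrid[0:400,0:640]
    P=np.stack([(u-K[0,2])/K[0,0]*d,(v-K[1,2])/K[1,1]*d,d],-1)
    return P@ci["orientation"].T+ci["xyz"]
def ray(name,u,v,z):
    ci=manip.camera_info(name);K=ci["camera_matrix"]
    r=ci["orientation"]@np.array([(u-K[0,2])/K[0,0],(v-K[1,2])/K[1,1],1])
    return ci["xyz"]+r*(z-ci["xyz"][2])/r[2]
def proj(name,p):
    ci=manip.camera_info(name);K=ci["camera_matrix"]
    c=(np.asarray(p)-ci["xyz"])@ci["orientation"]
    return K[0,0]*c[...,0]/c[...,2]+K[0,2],K[1,1]*c[...,1]/c[...,2]+K[1,2]
E
python3 - <<'E'
from h import *
t=cv2.imread("pics/top0.png");s=cv2.imread("pics/scene0.png")
cv2.imwrite("pics/t1.png",cv2.resize(t[165:275,185:285],None,fx=7,fy=5.4*7/5.4*0.75 if 0 else 5.4,interpolation=2) if 0 else cv2.resize(t[170:270,185:285],None,fx=6,fy=6,interpolation=2))
cv2.imwrite("pics/t2.png",cv2.resize(t[165:265,295:495],None,fx=4,fy=4,interpolation=2))
cv2.imwrite("pics/s1.png",cv2.resize(s[160:270,370:500],None,fx=5,fy=5,interpolation=2))
cv2.imwrite("pics/s2.png",cv2.resize(s[170:270,155:355],None,fx=4,fy=4,interpolation=2))
for n in("top","scene"):
    d=np.load(f"pics/{n}0.npy");P=pts(n,d);np.save(f"pics/{n}P.npy",P)
P=np.load("pics/topP.npy")
for u,v in[(330,300),(330,182),(340,210),(230,188),(433,227),(240,191),(320,272),(329,138),(284,130)]:print(u,v,P[v,u].round(3))
E
```

```text
330 300 [ 0.294 -0.022  0.003]
330 182 [ 0.619 -0.012  0.104]
340 210 [ 0.541 -0.041  0.103]
230 188 [0.613 0.283 0.008]
433 227 [ 0.504 -0.299  0.081]
240 191 [0.605 0.253 0.005]
320 272 [0.373 0.009 0.046]
329 138 [ 0.764 -0.007  0.039]
284 130 [0.751 0.117 0.146]
```

View pics/t1.png

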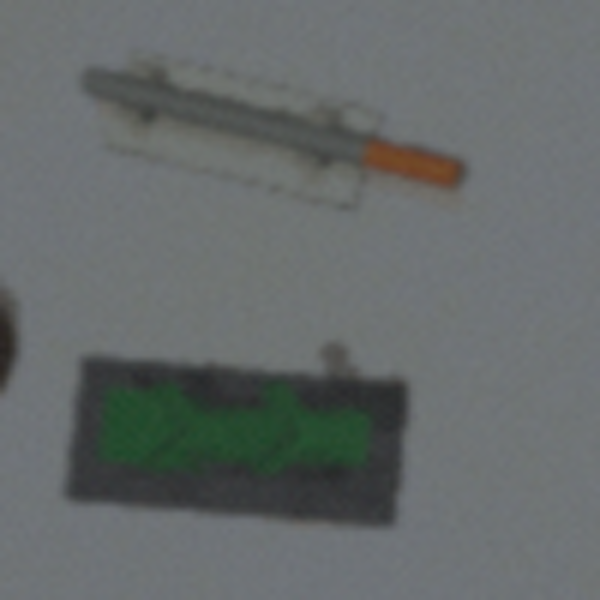

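View pics/t2.png

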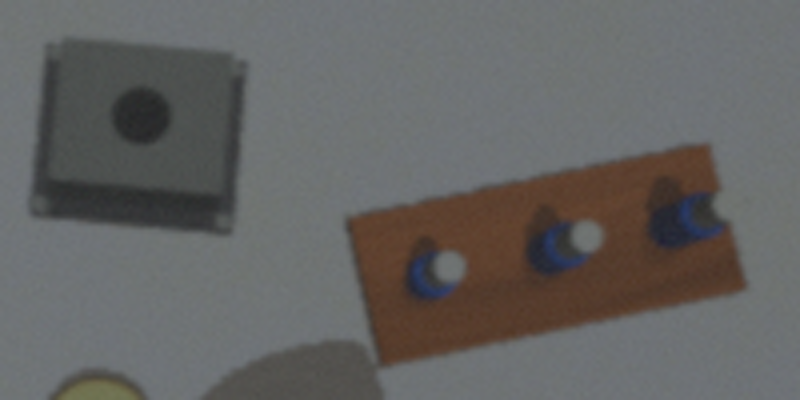

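View pics/s1.png

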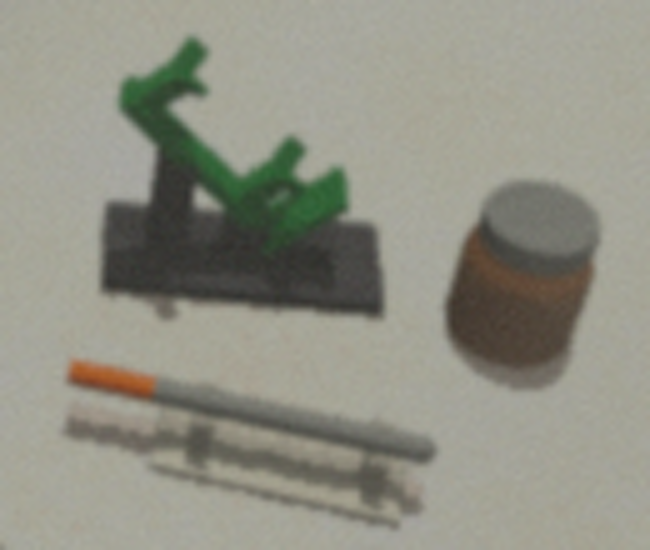

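View pics/s2.png

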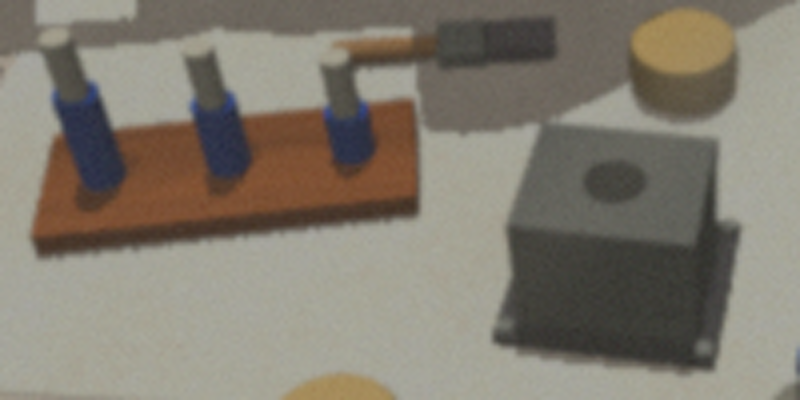

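Run:
```python
from h import *
def T(u,v,z,crop): 
    ox,oy,f=crop;  return ray(crop_n,ox+(u+.5)/f-.5,oy+(v+.5)/f-.5,z)
def rect(c,z,L,W):
    # fit centre/yaw
    p=np.array([T(*q,z,cr)[:2] for q in c]); m=p.mean(0)
    e=[np.linalg.norm(p[i]-p[(i+1)%4]) for i in range(4)]
    a=(p[1]-p[0])+(p[2]-p[3]); print("centre",m.round(4),"edges",np.round(e,4),"yaw",np.arctan2(a[1],a[0]).round(4))
    return m
crop_n="top"
cr=(185,170,6)
print("rod",a:=T(85,80,.035,cr),b:=T(465,173,.035,cr),np.linalg.norm(a-b),np.arctan2(*(b-a)[1::-1]),(a+b)/2)
print("rest");rect([(85,357),(407,380),(393,523),(68,497)],.012,0,0)
cr=(295,165,4)
print("shoe");rect([(62,38),(235,53),(222,195),(48,182)],.1,0,0);print(T(141,115,.1,cr))
print("board");rect([(347,217),(712,145),(747,290),(382,365)],.02,0,0)
for q,z in[((450,266),.11),((587,237),.13),((712,213),.15)]:print(T(*q,z,cr))
crop_n="scene"
cr=(370,160,5)
print("rod",a:=T(430,450,.035,cr),b:=T(70,370,.035,cr),np.linalg.norm(a-b),np.arctan2(*(b-a)[1::-1]),(a+b)/2)
print("base back corners",T(108,203,.012,cr),T(378,230,.012,cr),T(382,300,.012,cr),T(103,283,.012,cr))
cr=(155,170,4)
print("shoe");rect([(540,125),(718,140),(697,245),(512,228)],.1,0,0);print(T(614,181,.1,cr))
print("board");rect([(58,143),(415,100),(418,203),(38,240)],.02,0,0)
for q,z in[((335,57),.11),((200,48),.13),((57,38),.15)]:print(T(*q,z,cr))
# depth-based: green, orange, rod, shoe, whites
P=np.load("pics/topP.npy");t=cv2.imread("pics/top0.png").astype(int)
g=(t[...,1]>t[...,2]+25)&(t[...,1]>t[...,0]+10);g[:, 300:]=0
print(g.sum(),P[g].min(0),P[g].max(0))
Q=np.load("pics/sceneP.npy");s=cv2.imread("pics/scene0.png").astype(int)
g=(s[...,1]>s[...,2]+25)&(s[...,1]>s[...,0]+10);print(g.sum(),np.percentile(Q[g],[2,50,98],axis=0).round(3))
np.save("pics/g.npy",Q[g])
```

```text
rod [0.62040947 0.36971441 0.035     ] [0.57930223 0.1824814  0.035     ] 0.19169247220115113 -1.786918564939855 [0.59985585 0.27609791 0.035     ]
rest
centre [0.4496 0.2898] edges [0.1579 0.0694 0.1583 0.0682] yaw -1.6191
shoe
centre [ 0.5863 -0.0131] edges [0.1203 0.0997 0.1195 0.1014] yaw -1.6271
[ 0.5874013 -0.0125659  0.1      ]
board
centre [ 0.5075 -0.3099] edges [0.272  0.1076 0.2691 0.1093] yaw -1.3458
[ 0.48757028 -0.22281049  0.11      ]
[ 0.5072589  -0.30987135  0.13      ]
[ 0.52279907 -0.38633718  0.15      ]
rod [0.62044146 0.370316   0.035     ] [0.57828178 0.18835591 0.035     ] 0.18678038516994502 -1.7984762363107993 [0.59936162 0.27933595 0.035     ]
base back corners [0.4153532  0.21670784 0.012     ] [0.42757352 0.37491001 0.012     ] [0.48735162 0.36899382 0.012     ] [0.4854725  0.21131309 0.012     ]
shoe
centre [ 0.5903 -0.0093] edges [0.1206 0.0973 0.1169 0.0974] yaw 1.5221
[ 0.58893956 -0.01116903  0.1       ]
board
centre [ 0.5156 -0.3028] edges [0.2651 0.1135 0.2637 0.1018] yaw 1.8096
[ 0.48978433 -0.21956786  0.11      ]
[ 0.510898   -0.30534231  0.13      ]
[ 0.53147806 -0.39289237  0.15      ]
411 [0.36112921 0.00920099 0.03268517] [0.46810073 0.3413994  1.34778331]
321 [[0.435 0.215 0.039]
 [0.452 0.292 0.073]
 [0.47  0.34  0.147]]
```

```bash
cat >> h.py <<'E'
def Rdown(yaw_y,tilt=0.):
    """tool pointing down, tool y at heading yaw_y; then tilt about tool y"""
    y=np.array([np.cos(yaw_y),np.sin(yaw_y),0]);z=np.array([0,0,-1.]);x=np.cross(y,z)
    return np.stack([x,y,z],1)@R.from_rotvec([0,tilt,0]).as_matrix()
def plan(p1,R1,n=None,p0=None,R0=None,g=True):
    o=manip.observe()
    p0=o["tool_pos"] if p0 is None else np.asarray(p0); R0=o["orientation"] if R0 is None else R0
    p1=np.asarray(p1); w=R.from_matrix(R0.T@R1).as_rotvec()
    need=max(np.linalg.norm(p1-p0)/.040,np.linalg.norm(w)/.12)
    n=n or int(np.ceil(need)); print("n",n,"min",round(need,2),"w",w.round(3),"dp total tool0 mm",(R0.T@(p1-p0)*1000).round(1))
    for i in range(n):
        Ri=R0@R.from_rotvec(w*i/n).as_matrix()
        print((Ri.T@(p1-p0)/n*1000).round(1).tolist(),(w/n).round(3).tolist())
def wray(u,v,ci,z):
    K=ci["camera_matrix"];x=(u-K[0,2])/K[0,0];y=(v-K[1,2])/K[1,1];r=np.hypot(x,y)
    q=ci["orientation"]@np.array([np.sin(r)*x/r,np.sin(r)*y/r,np.cos(r)])
    return ci["xyz"]+q*(z-ci["xyz"][2])/q[2]
def wproj(p,ci):
    K=ci["camera_matrix"];c=(np.asarray(p)-ci["xyz"])@ci["orientation"]
    r=np.hypot(c[...,0],c[...,1]);th=np.arctan2(r,c[...,2])
    return np.stack([K[0,0]*c[...,0]/r*th+K[0,2],K[1,1]*c[...,1]/r*th+K[1,2]],-1)
def st():
    o=manip.observe();print("t",round(o["time_s"],2),"p",o["tool_pos"].round(4),"F",o["wrist_force"].round(2),"w",round(o["width"]*1000,1),"q",o["joint_positions"].round(2),"\n",o["orientation"].round(3).tolist());return o
def snap(name,fn,crop=None,f=1):
    ci=manip.camera_info(name);p,d=manip.capture(name);np.save(f"pics/{fn}.npy",d);cv2.imwrite(f"pics/{fn}_raw.png",p)
    import pickle;pickle.dump(ci,open(f"pics/{fn}.pkl","wb"))
    if crop: a,b,c,e=crop;p=p[b:e,a:c]
    cv2.imwrite(f"pics/{fn}.png",cv2.resize(p,None,fx=f,fy=f,interpolation=2) if f!=1 else p);return ci,d
E
python3 - <<'E'
from h import *
print(ray("top",171,226,.085),ray("top",171,226,.09))
plan([.604,.297,.26],Rdown(-.22),26)
E
```

```text
[0.4870594  0.42495776 0.085     ] [0.48656078 0.42331156 0.09      ]
n 26 min 24.68 w [-1.000e-03 -1.000e-03 -1.048e+00] dp total tool0 mm [ 665.1 -728.1  -45.2]
[25.6, -28.0, -1.7] [-0.0, -0.0, -0.04]
[26.7, -26.9, -1.7] [-0.0, -0.0, -0.04]
[27.8, -25.9, -1.7] [-0.0, -0.0, -0.04]
[28.8, -24.7, -1.7] [-0.0, -0.0, -0.04]
[29.7, -23.5, -1.7] [-0.0, -0.0, -0.04]
[30.7, -22.3, -1.7] [-0.0, -0.0, -0.04]
[31.5, -21.1, -1.7] [-0.0, -0.0, -0.04]
[32.4, -19.8, -1.7] [-0.0, -0.0, -0.04]
[33.1, -18.5, -1.8] [-0.0, -0.0, -0.04]
[33.9, -17.1, -1.8] [-0.0, -0.0, -0.04]
[34.5, -15.7, -1.8] [-0.0, -0.0, -0.04]
[35.1, -14.3, -1.8] [-0.0, -0.0, -0.04]
[35.7, -12.9, -1.8] [-0.0, -0.0, -0.04]
[36.2, -11.4, -1.8] [-0.0, -0.0, -0.04]
[36.6, -10.0, -1.8] [-0.0, -0.0, -0.04]
[37.0, -8.5, -1.8] [-0.0, -0.0, -0.04]
[37.3, -7.0, -1.8] [-0.0, -0.0, -0.04]
[37.5, -5.5, -1.8] [-0.0, -0.0, -0.04]
[37.7, -4.0, -1.8] [-0.0, -0.0, -0.04]
[37.8, -2.5, -1.8] [-0.0, -0.0, -0.04]
[37.9, -0.9, -1.8] [-0.0, -0.0, -0.04]
[37.9, 0.6, -1.8] [-0.0, -0.0, -0.04]
[37.9, 2.1, -1.8] [-0.0, -0.0, -0.04]
[37.8, 3.7, -1.8] [-0.0, -0.0, -0.04]
[37.6, 5.2, -1.8] [-0.0, -0.0, -0.04]
[37.3, 6.7, -1.8] [-0.0, -0.0, -0.04]
```

Emit:
drive_tool(
  targets=[
    {"dp":[26,-28,-2],"rot":[0,0,-0.04],"hand":60},
    {"dp":[27,-27,-2],"rot":[0,0,-0.04],"hand":60},
    {"dp":[28,-26,-2],"rot":[0,0,-0.04],"hand":60},
    {"dp":[29,-25,-2],"rot":[0,0,-0.04],"hand":60},
    {"dp":[30,-23,-2],"rot":[0,0,-0.04],"hand":60},
    {"dp":[31,-22,-2],"rot":[0,0,-0.04],"hand":60},
    {"dp":[32,-21,-2],"rot":[0,0,-0.04],"hand":60},
    {"dp":[32,-20,-2],"rot":[0,0,-0.04],"hand":60},
    {"dp":[33,-18,-2],"rot":[0,0,-0.04],"hand":60},
    {"dp":[34,-17,-2],"rot":[0,0,-0.04],"hand":60},
    {"dp":[35,-16,-2],"rot":[0,0,-0.04],"hand":60},
    {"dp":[35,-14,-2],"rot":[0,0,-0.04],"hand":60},
    {"dp":[36,-13,-2],"rot":[0,0,-0.04],"hand":60},
    {"dp":[36,-11,-2],"rot":[0,0,-0.04],"hand":60},
    {"dp":[37,-10,-2],"rot":[0,0,-0.04],"hand":60},
    {"dp":[37,-9,-2],"rot":[0,0,-0.04],"hand":60},
    {"dp":[37,-7,-2],"rot":[0,0,-0.04],"hand":60},
    {"dp":[37,-5,-2],"rot":[0,0,-0.04],"hand":60},
    {"dp":[38,-4,-2],"rot":[0,0,-0.04],"hand":60},
    {"dp":[38,-2,-2],"rot":[0,0,-0.04],"hand":60},
  ],
  force=30,
)

```text
time_s: 1.82
tool_pos: [0.5092, 0.1226, 0.2534]
orientation: [[0.426, 0.905, 0.001], [0.905, -0.426, 0.0], [0.001, 0.001, -1.0]]
wrist_force: [1.4, 0.5, 0.3]
width: 0.0597
```

Run:
```python
from h import *
st()
plan([.604,.297,.26],Rdown(-.22))
```

```text
t 1.82 p [0.5092 0.1226 0.2534] F [1.44 0.45 0.29] w 59.7 q [0.23 0.16 1.8  0.   1.18 0.67] 
 [[0.426, 0.905, 0.001], [0.905, -0.426, 0.0], [0.001, 0.001, -1.0]]
n 5 min 4.97 w [ 0.001 -0.001 -0.22 ] dp total tool0 mm [198.2  11.6  -6.5]
[39.6, 2.3, -1.3] [0.0, -0.0, -0.044]
[39.5, 4.1, -1.3] [0.0, -0.0, -0.044]
[39.3, 5.8, -1.3] [0.0, -0.0, -0.044]
[39.0, 7.5, -1.3] [0.0, -0.0, -0.044]
[38.6, 9.2, -1.3] [0.0, -0.0, -0.044]
```

Emit:
drive_tool(
  targets=[
    {"dp":[39,2,-1],"rot":[0,0,-0.044],"hand":60},
    {"dp":[39,4,-1],"rot":[0,0,-0.044],"hand":60},
    {"dp":[39,6,-1],"rot":[0,0,-0.044],"hand":60},
    {"dp":[39,8,-1],"rot":[0,0,-0.044],"hand":60},
    {"dp":[35,9,-1],"rot":[0,0,-0.044],"hand":60},
    {"dp":[0,0,0],"rot":[0,0,0],"hand":60},
  ],
)

```text
time_s: 2.32
tool_pos: [0.605, 0.3088, 0.2569]
orientation: [[0.199, 0.98, 0.001], [0.98, -0.199, 0.002], [0.002, 0.001, -1.0]]
wrist_force: [-0.7, -1.2, -0.4]
width: 0.0601
```

Run:
```python
from h import *
st()
ci,d=snap("wrist","w1");st()
im=cv2.imread("pics/w1.png")
# overlay predicted
h=np.array([np.cos(-1.79),np.sin(-1.79),0])
pr=[np.array([.6,.277,.035])+h*s for s in(-.095,0,.05,.095)]
for p in pr:cv2.circle(im,tuple(int(v) for v in wproj(p,ci)),2,(0,0,255),-1)
hr=np.array([np.cos(-1.62),np.sin(-1.62),0]);dr=(hr+[0,0,1])/2**.5
for s in(-.095,-.068,0,.022):cv2.circle(im,tuple(int(v) for v in wproj(np.array([.4505,.29,.125])+dr*s,ci)),2,(255,0,255),-1)
cv2.imwrite("pics/w1o.png",im)
```

```text
t 2.32 p [0.605  0.3088 0.2569] F [-0.66 -1.17 -0.45] w 60.1 q [0.47 0.4  1.46 0.   1.27 0.67] 
 [[0.199, 0.98, 0.001], [0.98, -0.199, 0.002], [0.002, 0.001, -1.0]]
t 2.37 p [0.6037 0.3065 0.2566] F [-0.41 -0.68 -0.52] w 59.8 q [0.47 0.4  1.47 0.   1.27 0.67] 
 [[0.201, 0.979, -0.0], [0.979, -0.201, -0.0], [-0.0, -0.0, -1.0]]
```

View pics/w1o.png

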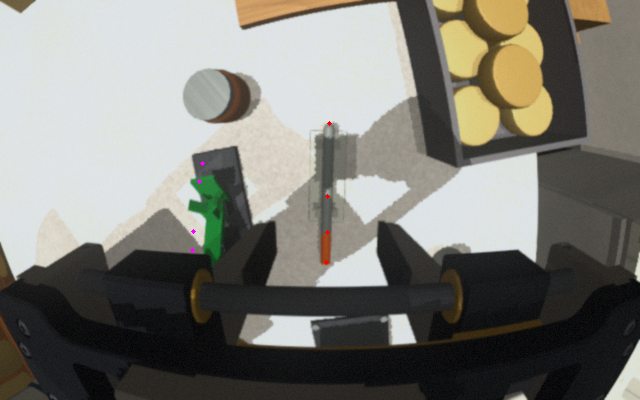

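Run:
```python
from h import *
o=st()
ci,d=snap("wrist","w2")
im=cv2.imread("pics/w2_raw.png")
cv2.imwrite("pics/w2c.png",cv2.resize(im[110:280,170:350],None,fx=4,fy=3.5,interpolation=2) if 0 else cv2.resize(im[115:265,175:355],None,fx=4,fy=4,interpolation=2))
t=cv2.imread("pics/top0.png");cv2.imwrite("pics/t3.png",cv2.resize(t[223:263,190:260],None,fx=10,fy=10,interpolation=2))
s=cv2.imread("pics/scene0.png");cv2.imwrite("pics/s3.png",cv2.resize(s[160:225,385:455],None,fx=9,fy=9,interpolation=2))
```

```text
t 2.37 p [0.6037 0.3065 0.2566] F [-0.41 -0.68 -0.52] w 59.8 q [0.47 0.4  1.47 0.   1.27 0.67] 
 [[0.201, 0.979, -0.0], [0.979, -0.201, -0.0], [-0.0, -0.0, -1.0]]
```

View pics/w2c.png

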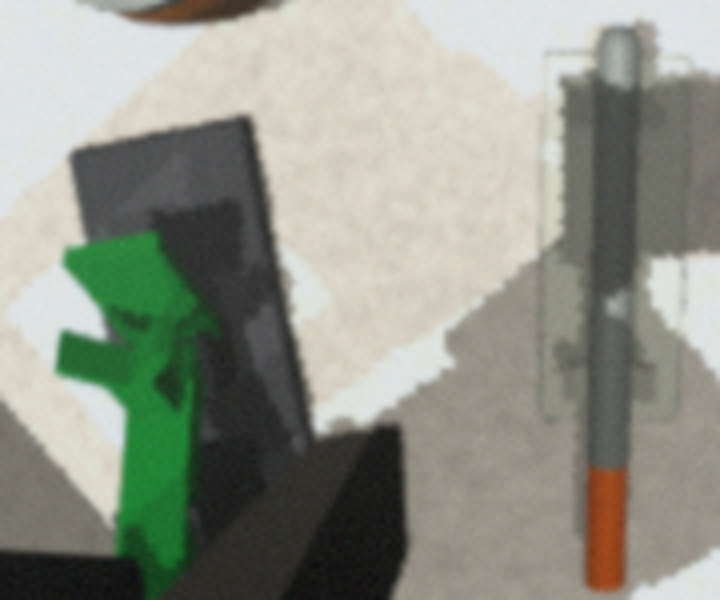

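View pics/t3.png

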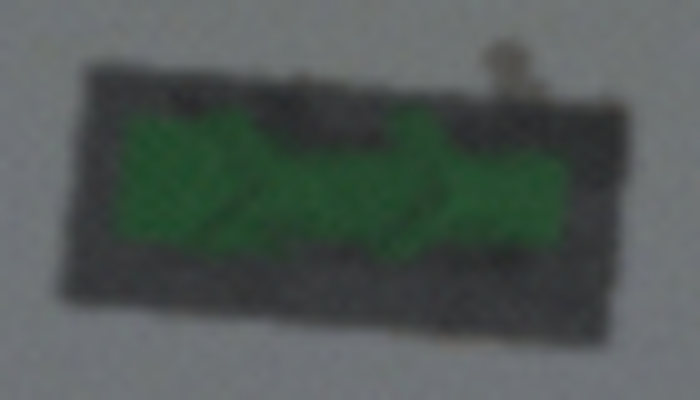

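View pics/s3.png

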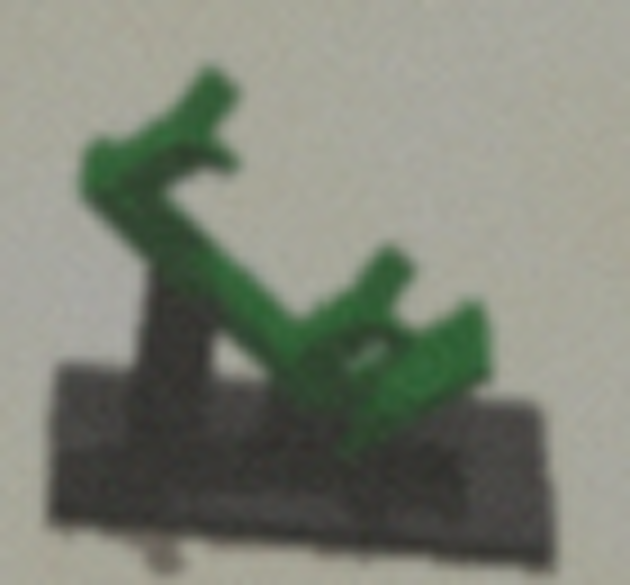

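```bash
cat > ov.py <<'E'
from h import *
import pickle,sys
def model(c,yaw):
    h=np.array([np.cos(yaw),np.sin(yaw),0]);z=np.array([0,0,1.]);X=(h+z)/2**.5;N=(z-h)/2**.5;Y=np.cross(N,X)
    o=np.array([c[0],c[1],.125]);f=lambda x,y,n:o+X*x+Y*y+N*n
    S=[]
    for xb in(-.068,.022):
        for sx in(-.007,.007):
            S.append(([f(xb+sx,-.02,.007),f(xb+sx,0,-.0099),f(xb+sx,.02,.007)],(0,0,255)))
        for sy in(-.02,.02):S.append(([f(xb-.007,sy,.007),f(xb+.007,sy,.007)],(0,0,255)))
    S.append(([f(-.095,0,0),f(.095,0,0)],(255,255,0)))
    S.append(([f(-.095,0,-.032),f(.03,0,-.032)],(0,255,255)))
    q=lambda a,b:np.array([c[0],c[1],.012])+h*a+np.array([-h[1],h[0],0])*b
    S.append(([q(-.08,-.035),q(.08,-.035),q(.08,.035),q(-.08,.035),q(-.08,-.035)],(255,0,255)))
    return S
def draw(c,yaw,tag):
    ci=pickle.load(open("pics/w2.pkl","rb"))
    for fn,box,k,pf in(("pics/top0.png",(190,223,260,263),10,lambda p:np.stack(proj("top",p),-1)),("pics/scene0.png",(385,160,455,225),9,lambda p:np.stack(proj("scene",p),-1)),("pics/w2_raw.png",(175,135,255,275),5,lambda p:wproj(p,ci))):
        a,b,e,g=box;im=cv2.resize(cv2.imread(fn)[b:g,a:e],None,fx=k,fy=k,interpolation=2)
        for P,col in model(c,yaw):
            uv=((pf(np.array(P))-[a,b]+.5)*k-.5).round().astype(np.int32)
            cv2.polylines(im,[uv],False,col,1)
        yield im
if __name__=="__main__":
    x,y,yaw=map(float,sys.argv[1:4])
    A=list(draw((x,y),yaw,""));cv2.imwrite("pics/"+sys.argv[4]+"a.png",A[0]);cv2.imwrite("pics/"+sys.argv[4]+"b.png",A[1]);cv2.imwrite("pics/"+sys.argv[4]+"c.png",A[2][:600])
E
python3 ov.py .4505 .29 -1.62 ov1
```

```text
(no output)
```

View pics/ov1a.png

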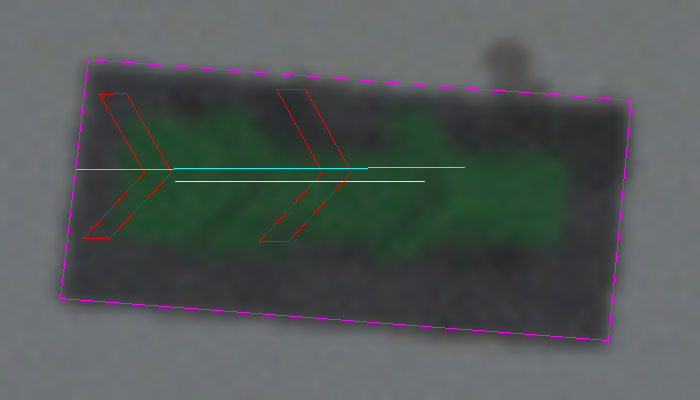

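View pics/ov1b.png

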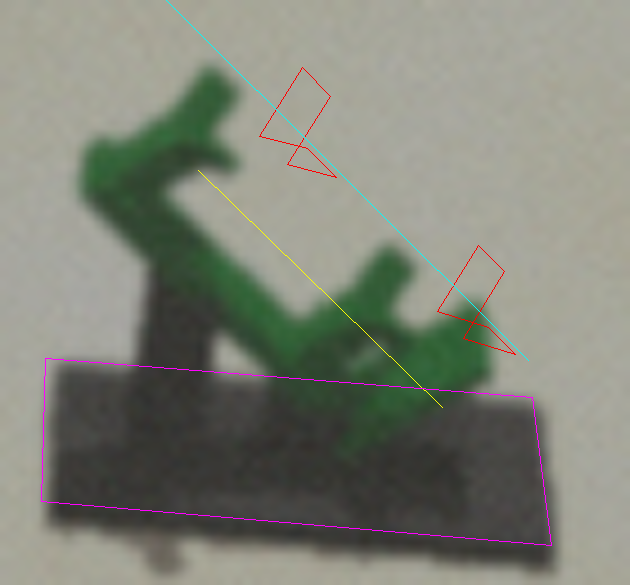

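View pics/ov1c.png

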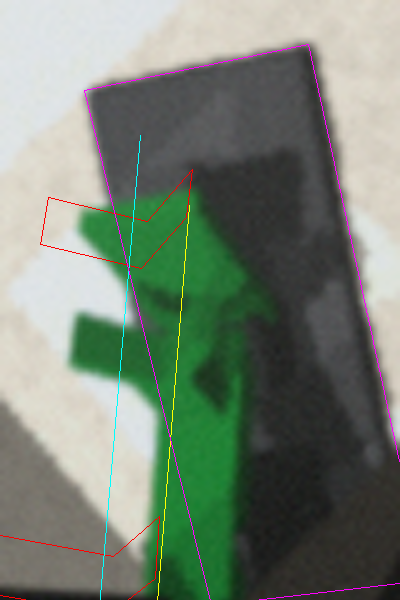

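```bash
python3 ov.py .4492 .261 -1.62 ov2
```

```text
(no output)
```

View pics/ov2a.png

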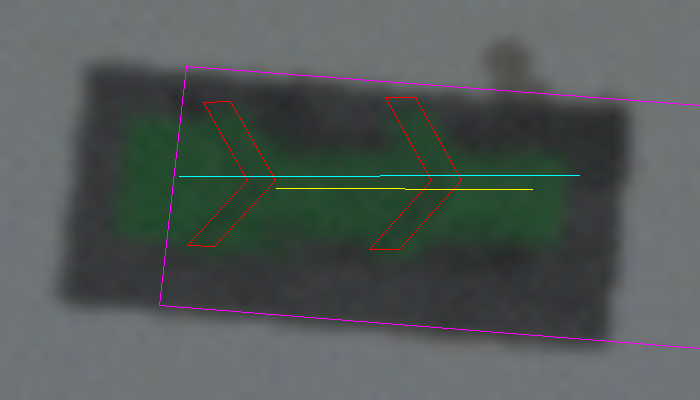

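View pics/ov2b.png

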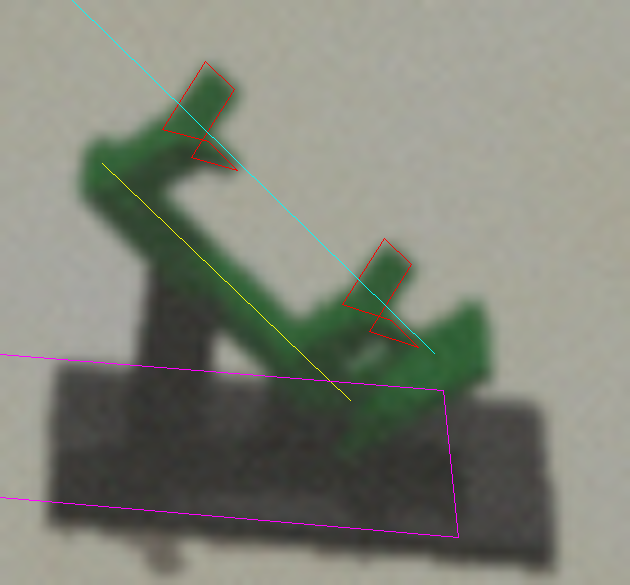

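View pics/ov2c.png

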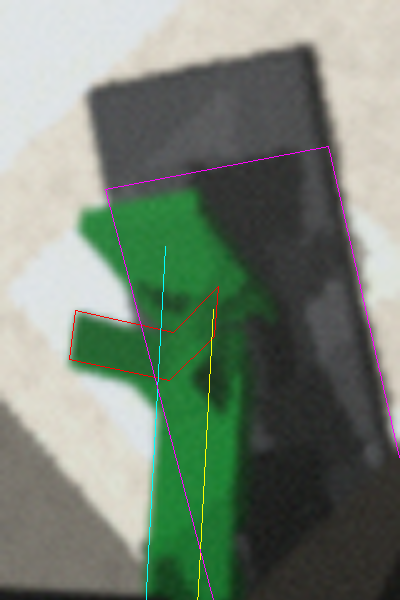

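Run:
```python
from h import *
import pickle
ci=pickle.load(open("pics/w2.pkl","rb"))
f=lambda u,v,z:wray(175+(u+.5)/4-.5,115+(v+.5)/4-.5,ci,z)
a=f(617,26,.036);b=f(606,590,.038)
print(a,b,np.linalg.norm(a-b),np.arctan2(*(b-a)[1::-1]),(a+b)/2)
a=f(616,200,.04);b=f(609,440,.04);print(a,b,np.arctan2(*(b-a)[1::-1]))
o=f(607,468,.04);print("orange start",o)
yaw=-1.79;d=np.array([np.cos(yaw),np.sin(yaw)])
print("mid by orange",o[:2]-d*.05)
```

```text
[0.61914378 0.36989875 0.036     ] [0.57739082 0.18414592 0.038     ] 0.19039807061386638 -1.7918984930194748 [0.5982673  0.27702234 0.037     ]
[0.60786893 0.31653592 0.04      ] [0.58970006 0.23898575 0.04      ] -1.8009308790305603
orange start [0.58706075 0.22942975 0.04      ]
mid by orange [0.59793337 0.27823329]
```

Run:
```python
from h import *
plan([.6033,.299,.017],Rdown(-.221),7)
```

```text
n 7 min 5.99 w [-0.001  0.001  0.016] dp total tool0 mm [ -4.9   1.8 239.6]
[-0.7, 0.3, 34.2] [-0.0, 0.0, 0.002]
[-0.7, 0.3, 34.2] [-0.0, 0.0, 0.002]
[-0.7, 0.3, 34.2] [-0.0, 0.0, 0.002]
[-0.7, 0.2, 34.2] [-0.0, 0.0, 0.002]
[-0.7, 0.2, 34.2] [-0.0, 0.0, 0.002]
[-0.7, 0.2, 34.2] [-0.0, 0.0, 0.002]
[-0.7, 0.2, 34.2] [-0.0, 0.0, 0.002]
```

Emit:
drive_tool(
  targets=[
    {"dp":[-2,1,40],"rot":[0,0,0.008],"hand":60},
    {"dp":[-2,1,40],"rot":[0,0,0.008],"hand":60},
    {"dp":[-1,0,40],"rot":[0,0,0],"hand":60},
    {"dp":[0,0,40],"rot":[0,0,0],"hand":60},
    {"dp":[0,0,30],"rot":[0,0,0],"hand":60},
    {"dp":[0,0,15],"rot":[0,0,0],"hand":60},
    {"dp":[0,0,5],"rot":[0,0,0],"hand":60},
  ],
)

```text
time_s: 3.0
tool_pos: [0.6025, 0.29, 0.0442]
orientation: [[0.229, 0.973, 0.004], [0.973, -0.229, -0.001], [0.0, 0.004, -1.0]]
wrist_force: [-0.2, -0.7, 1.2]
width: 0.0601
```

Run:
```python
from h import *
plan([.6033,.299,.017],Rdown(-.221),1)
ci,d=snap("wrist","w3",(200,100,440,300),3)
st()
```

```text
n 1 min 0.72 w [ 0.004 -0.    -0.01 ] dp total tool0 mm [ 9.  -1.4 27.2]
[9.0, -1.4, 27.2] [0.004, -0.0, -0.01]
t 3.05 p [0.6022 0.2897 0.044 ] F [-0.83 -1.7  -2.04] w 59.9 q [ 0.45  0.6   1.65 -0.    0.88  0.68] 
 [[0.229, 0.973, 0.003], [0.973, -0.229, -0.001], [-0.001, 0.003, -1.0]]
```

View pics/w3.png

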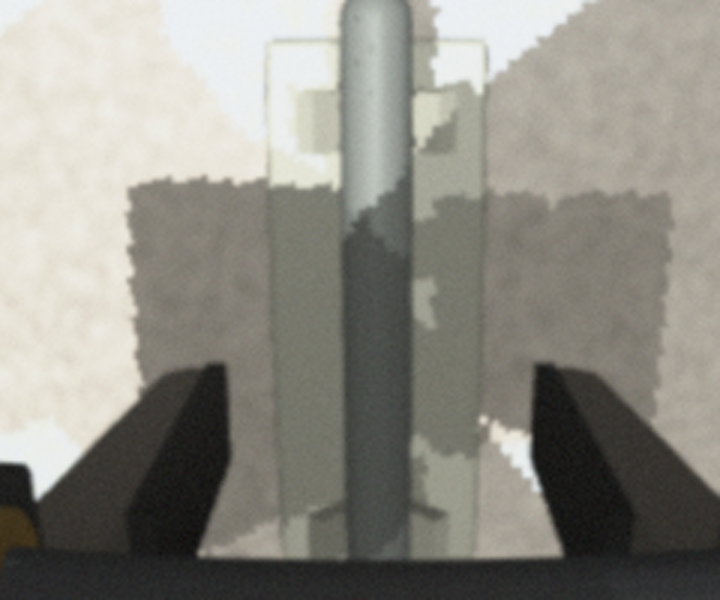

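Emit:
drive_tool(
  targets=[
    {"dp":[6,-1,20],"rot":[0,0,-0.01],"hand":60},
    {"dp":[3,0,12],"rot":[0,0,0],"hand":60},
    {"dp":[0,0,4],"rot":[0,0,0],"hand":40},
    {"dp":[0,0,0],"rot":[0,0,0],"hand":20},
  ],
)

```text
time_s: 3.38
tool_pos: [0.6053, 0.2969, 0.0116]
orientation: [[0.223, 0.975, 0.007], [0.975, -0.223, 0.0], [0.002, 0.007, -1.0]]
wrist_force: [0.4, -0.6, 0.5]
width: 0.0487
```

Emit:
drive_tool(
  targets=[
    {"dp":[0,-2,-4],"rot":[0,0,0],"hand":20},
    {"dp":[0,0,0],"rot":[0,0,0],"hand":8},
    {"dp":[0,0,0],"rot":[0,0,0],"hand":5},
    {"dp":[0,0,0],"rot":[0,0,0],"hand":5},
    {"dp":[0,0,0],"rot":[0,0,0],"hand":5},
  ],
  force=40,
)

```text
time_s: 3.8
tool_pos: [0.6054, 0.298, 0.0214]
orientation: [[0.224, 0.975, 0.012], [0.975, -0.224, 0.003], [0.005, 0.011, -1.0]]
wrist_force: [-13.0, 3.1, 3.8]
width: 0.0155
```

Run:
```python
from h import *
o=st()
# rod in tool frame at grasp
mid=np.array([.5985,.2775,.035]);print("mid in tool mm",(o["orientation"].T@(mid-o["tool_pos"])*1000).round(1))
```

```text
t 3.8 p [0.6054 0.298  0.0214] F [-13.01   3.14   3.83] w 15.5 q [ 0.46  0.64  1.66 -0.    0.84  0.68] 
 [[0.224, 0.975, 0.012], [0.975, -0.224, 0.003], [0.005, 0.011, -1.0]]
mid in tool mm [-21.4  -2.  -13.7]
```

Emit:
drive_tool(
  targets=[
    {"dp":[0,-2,3],"rot":[0,0,0],"hand":5},
    {"dp":[0,0,0],"rot":[0,0,0],"hand":5},
  ],
)

```text
time_s: 3.97
tool_pos: [0.6043, 0.2984, 0.0217]
orientation: [[0.223, 0.975, 0.014], [0.975, -0.223, 0.003], [0.006, 0.013, -1.0]]
wrist_force: [-0.1, 0.6, -1.0]
width: 0.0128
```

Run:
```python
from h import *
m=np.array([-21,0,-13.4])/1000
yaw=-1.62
h=np.array([np.cos(yaw),np.sin(yaw),0]);z=np.array([0,0,1.]);X=(h+z)/2**.5;N=(z-h)/2**.5
Rt=Rdown(yaw+np.pi/2,-np.pi/4)
mid=np.array([.4485,.261,.125])+X*.004
pre=mid+N*.06-Rt@m; fin=mid-Rt@m
print("pre",pre,"fin",fin)
o=st()
p0=o["tool_pos"]+[0,0,.12]
plan(pre,Rt,9,p0,o["orientation"])
```

```text
pre [0.45071189 0.30591756 0.14593036] fin [0.4486252  0.2635425  0.10350395]
t 3.97 p [0.6043 0.2984 0.0217] F [-0.09  0.64 -0.98] w 12.8 q [ 0.46  0.63  1.66 -0.    0.84  0.69] 
 [[0.223, 0.975, 0.014], [0.975, -0.223, 0.003], [0.006, 0.013, -1.0]]
n 9 min 6.74 w [-0.056 -0.788 -0.172] dp total tool0 mm [ -27.  -151.3   -6.3]
[-3.0, -16.8, -0.7] [-0.006, -0.088, -0.019]
[-2.7, -16.9, -0.6] [-0.006, -0.088, -0.019]
[-2.4, -16.9, -0.4] [-0.006, -0.088, -0.019]
[-2.2, -17.0, -0.3] [-0.006, -0.088, -0.019]
[-1.9, -17.0, -0.3] [-0.006, -0.088, -0.019]
[-1.6, -17.0, -0.2] [-0.006, -0.088, -0.019]
[-1.2, -17.0, -0.2] [-0.006, -0.088, -0.019]
[-0.9, -17.1, -0.2] [-0.006, -0.088, -0.019]
[-0.6, -17.1, -0.3] [-0.006, -0.088, -0.019]
```

Emit:
drive_tool(
  targets=[
    {"dp":[0,0,-10],"rot":[0,0,0],"hand":5},
    {"dp":[0,0,-30],"rot":[0,0,0],"hand":5},
    {"dp":[0,0,-40],"rot":[0,0,0],"hand":5},
    {"dp":[0,0,-40],"rot":[0,0,0],"hand":5},
    {"dp":[-3,-10,-10],"rot":[-0.006,-0.08,-0.019],"hand":5},
    {"dp":[-3,-17,-1],"rot":[-0.006,-0.088,-0.019],"hand":5},
    {"dp":[-2,-17,0],"rot":[-0.006,-0.088,-0.019],"hand":5},
    {"dp":[-2,-17,0],"rot":[-0.006,-0.088,-0.019],"hand":5},
    {"dp":[-2,-17,0],"rot":[-0.006,-0.088,-0.019],"hand":5},
    {"dp":[-2,-17,0],"rot":[-0.006,-0.088,-0.019],"hand":5},
    {"dp":[-1,-17,0],"rot":[-0.006,-0.088,-0.019],"hand":5},
    {"dp":[-1,-17,0],"rot":[-0.006,-0.088,-0.019],"hand":5},
    {"dp":[0,0,0],"rot":[0,0,0],"hand":5},
  ],
)

```text
time_s: 5.05
tool_pos: [0.4708, 0.3031, 0.1723]
orientation: [[0.067, 0.997, -0.032], [0.751, -0.071, -0.656], [-0.656, 0.02, -0.754]]
wrist_force: [-0.8, 0.7, -2.6]
width: 0.0131
```

Run:
```python
from h import *
m=np.array([-21,0,-13.4])/1000
yaw=-1.62
h=np.array([np.cos(yaw),np.sin(yaw),0]);z=np.array([0,0,1.]);X=(h+z)/2**.5;N=(z-h)/2**.5
Rt=Rdown(yaw+np.pi/2,-np.pi/4)
mid=np.array([.4485,.261,.125])+X*.004
st()
snap("scene","s4",(350,110,510,250),4.5);snap("wrist","w4");snap("top","t4",(170,190,290,280),6)
plan(mid+N*.06-Rt@m,Rt)
```

```text
t 5.05 p [0.4708 0.3031 0.1723] F [-0.75  0.74 -2.6 ] w 13.1 q [ 0.84  0.63  1.5  -0.43  1.61  1.03] 
 [[0.067, 0.997, -0.032], [0.751, -0.071, -0.656], [-0.656, 0.02, -0.754]]
n 1 min 0.92 w [ 0.    -0.077 -0.035] dp total tool0 mm [ 19.3 -24.7  19.4]
[19.3, -24.7, 19.4] [0.0, -0.077, -0.035]
```

View pics/s4.png

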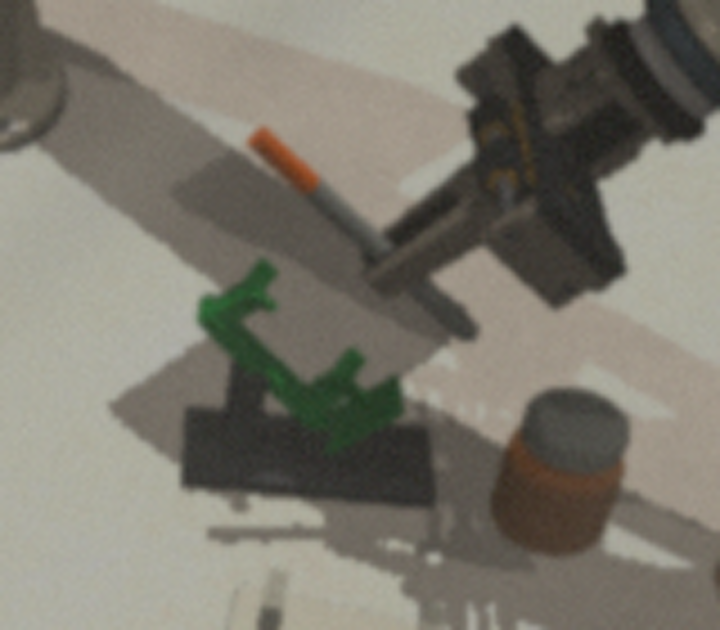

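View pics/w4.png

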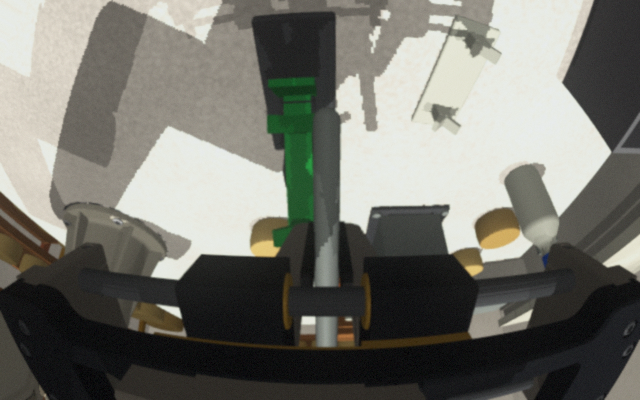

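View pics/t4.png

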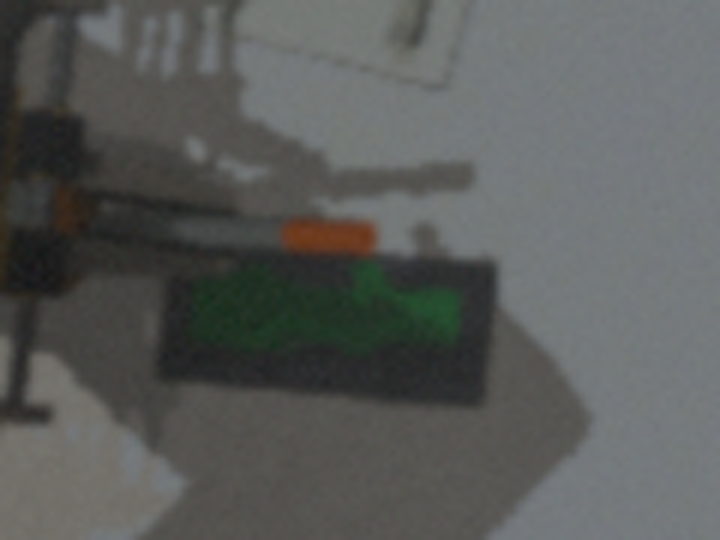

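Emit:
drive_tool(
  targets=[
    {"dp":[10,-14,6],"rot":[0,-0.04,-0.02],"hand":5},
    {"dp":[9,-11,4],"rot":[0,-0.037,-0.015],"hand":5},
    {"dp":[0,0,0],"rot":[0,0,0],"hand":5},
  ],
)

```text
time_s: 5.45
tool_pos: [0.4535, 0.3105, 0.1555]
orientation: [[0.041, 0.999, -0.035], [0.71, -0.054, -0.702], [-0.702, 0.004, -0.712]]
wrist_force: [-0.7, -0.7, -1.9]
width: 0.0127
```

```bash
cat > pl.py <<'E'
from h import *
yaw=-1.62
h=np.array([np.cos(yaw),np.sin(yaw),0]);z=np.array([0,0,1.]);X=(h+z)/2**.5;N=(z-h)/2**.5;Y=np.cross(N,X)
seat=np.array([.4485,.261,.125])
E
python3 - <<'E'
from pl import *
m=np.array([-21,0,-13.4])/1000
Rt=Rdown(yaw+np.pi/2,-np.pi/4)
o=st()
ci,d=snap("wrist","w5");p5=o
im=cv2.imread("pics/w5_raw.png")
rod=lambda s:o["tool_pos"]+o["orientation"]@(m+[-s,0,0])
for s in(-.095,-.068,-.04):cv2.circle(im,tuple(int(round(v)) for v in wproj(rod(s),ci)),2,(0,0,255),-1)
for s in(-.095,-.068,-.02):cv2.circle(im,tuple(int(round(v)) for v in wproj(seat+X*s,ci)),2,(255,0,255),-1)
for b in(-.068,.022):
  P=np.array([seat+X*(b+a)+Y*y+N*n for a in(-.007,.007) for y,n in((-.02,.007),(0,-.0099),(.02,.007))])
  for q in wproj(P,ci):cv2.circle(im,tuple(int(round(v)) for v in q),1,(0,255,255),-1)
cv2.imwrite("pics/w5o.png",cv2.resize(im[50:250,220:420],None,fx=3,fy=3,interpolation=0))
plan(seat+X*.004+N*.02-Rt@m,Rt,3)
E
```

```text
t 5.45 p [0.4535 0.3105 0.1555] F [-0.67 -0.66 -1.9 ] w 12.7 q [ 0.88  0.67  1.49 -0.44  1.63  1.06] 
 [[0.041, 0.999, -0.035], [0.71, -0.054, -0.702], [-0.702, 0.004, -0.712]]
n 3 min 1.27 w [ 0.001 -0.008 -0.008] dp total tool0 mm [ 3.8 -3.8 50.7]
[1.3, -1.3, 16.9] [0.0, -0.003, -0.003]
[1.3, -1.2, 16.9] [0.0, -0.003, -0.003]
[1.4, -1.2, 16.9] [0.0, -0.003, -0.003]
```

View pics/w5o.png

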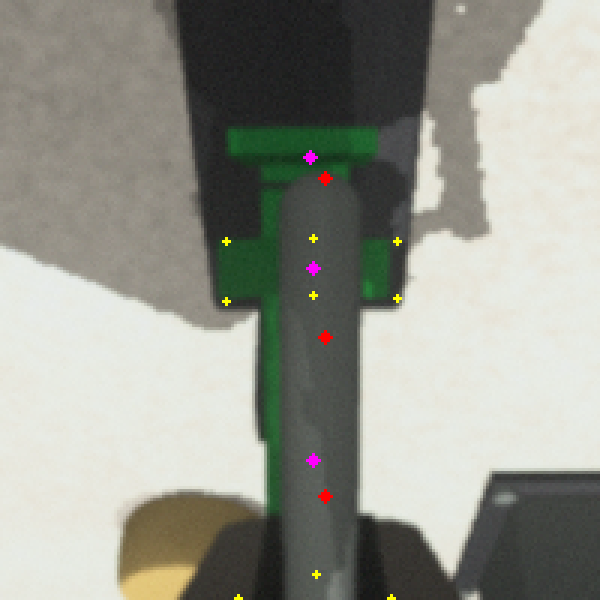

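Emit:
drive_tool(
  targets=[
    {"dp":[2,-2,20],"rot":[0,-0.008,-0.008],"hand":5},
    {"dp":[2,-2,20],"rot":[0,0,0],"hand":5},
    {"dp":[0,-1,10],"rot":[0,0,0],"hand":5},
    {"dp":[0,0,0],"rot":[0,0,0],"hand":5},
  ],
)

```text
time_s: 5.83
tool_pos: [0.4521, 0.2773, 0.1195]
orientation: [[0.04, 0.999, -0.032], [0.712, -0.051, -0.701], [-0.701, 0.006, -0.713]]
wrist_force: [0.6, -0.5, -1.0]
width: 0.0127
```

Run:
```python
from pl import *
m=np.array([-21,-1,-13.4])/1000
seat[0]=.447
Rt=Rdown(yaw+np.pi/2,-np.pi/4)
o=st()
ci,d=snap("wrist","w6",(220,50,420,250),3);snap("scene","s6",(370,130,490,230),6)
plan(seat+X*.003+N*.0-Rt@m,Rt,3)
```

```text
t 5.83 p [0.4521 0.2773 0.1195] F [ 0.56 -0.55 -0.96] w 12.7 q [ 0.85  0.68  1.58 -0.45  1.54  1.07] 
 [[0.04, 0.999, -0.032], [0.712, -0.051, -0.701], [-0.701, 0.006, -0.713]]
n 3 min 0.59 w [ 0.004 -0.01  -0.006] dp total tool0 mm [ 1.9 -4.  23.1]
[0.6, -1.3, 7.7] [0.001, -0.003, -0.002]
[0.7, -1.3, 7.7] [0.001, -0.003, -0.002]
[0.7, -1.3, 7.7] [0.001, -0.003, -0.002]
```

View pics/w6.png

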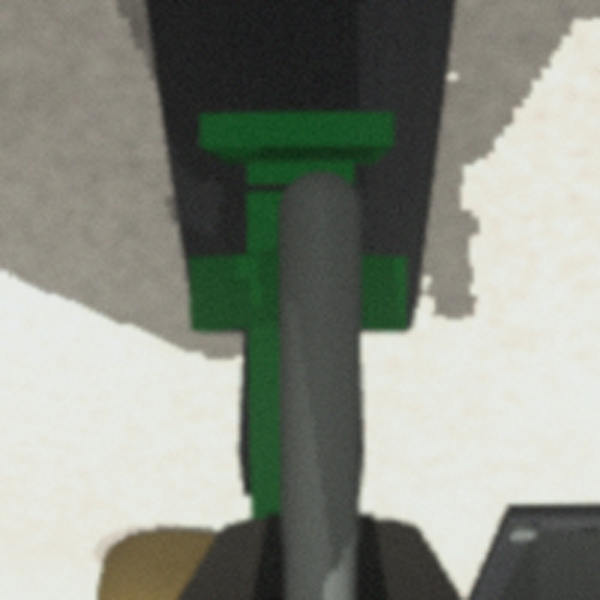

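View pics/s6.png

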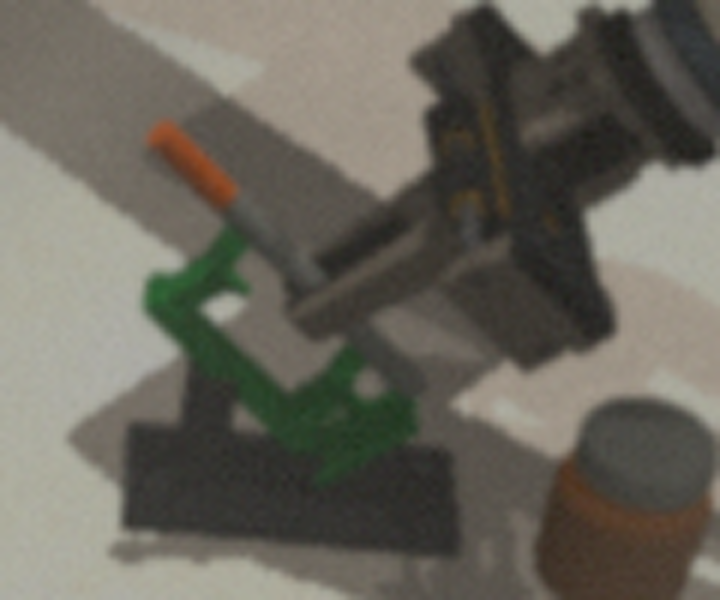

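Emit:
drive_tool(
  targets=[
    {"dp":[1,-4,6],"rot":[0,-0.008,-0.006],"hand":5},
    {"dp":[1,0,9],"rot":[0,0,0],"hand":5},
    {"dp":[0,0,6],"rot":[0,0,0],"hand":5},
    {"dp":[0,0,0],"rot":[0,0,0],"hand":5},
  ],
)

```text
time_s: 6.27
tool_pos: [0.4498, 0.2668, 0.1051]
orientation: [[0.037, 0.999, -0.028], [0.71, -0.046, -0.703], [-0.703, 0.006, -0.711]]
wrist_force: [0.8, -0.4, -0.7]
width: 0.0126
```

Run:
```python
from pl import *
m=np.array([-21,-1,-13.4])/1000
seat[0]=.447
Rt=Rdown(yaw+np.pi/2,-np.pi/4)
o=st()
ci,d=snap("wrist","w7",(220,50,420,250),3)
plan(seat+X*.003+N*.0-Rt@m,Rt,1)
```

```text
t 6.27 p [0.4498 0.2668 0.1051] F [ 0.78 -0.44 -0.72] w 12.6 q [ 0.84  0.69  1.6  -0.46  1.51  1.08] 
 [[0.037, 0.999, -0.028], [0.71, -0.046, -0.703], [-0.703, 0.006, -0.711]]
n 1 min 0.11 w [ 0.007 -0.006 -0.002] dp total tool0 mm [-0.3 -1.6  3.9]
[-0.3, -1.6, 3.9] [0.007, -0.006, -0.002]
```

View pics/w7.png

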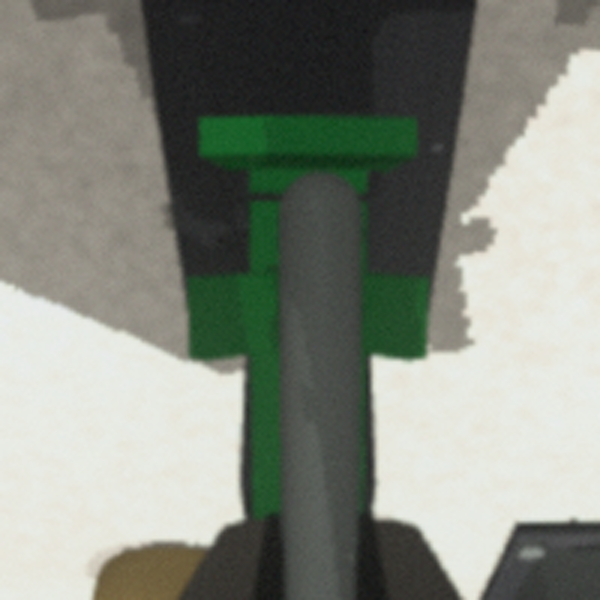

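Emit:
drive_tool(
  targets=[
    {"dp":[0,-2,3],"rot":[0.007,-0.006,0],"hand":5},
    {"dp":[0,0,3],"rot":[0,0,0],"hand":5},
    {"dp":[0,0,0],"rot":[0,0,0],"hand":5},
  ],
)

```text
time_s: 6.57
tool_pos: [0.4475, 0.2646, 0.1023]
orientation: [[0.038, 0.999, -0.035], [0.707, -0.052, -0.705], [-0.706, 0.002, -0.708]]
wrist_force: [-0.0, -0.1, -1.2]
width: 0.013
```

Run:
```python
from pl import *
o=st();print((o["orientation"].T@o["wrist_force"]).round(1))
ci,d=snap("wrist","w8",(220,50,420,250),3)
```

```text
t 6.57 p [0.4475 0.2646 0.1023] F [-0.05 -0.14 -1.19] w 13.0 q [ 0.84  0.7   1.61 -0.46  1.51  1.09] 
 [[0.038, 0.999, -0.035], [0.707, -0.052, -0.705], [-0.706, 0.002, -0.708]]
[ 0.7 -0.   0.9]
```

View pics/w8.png

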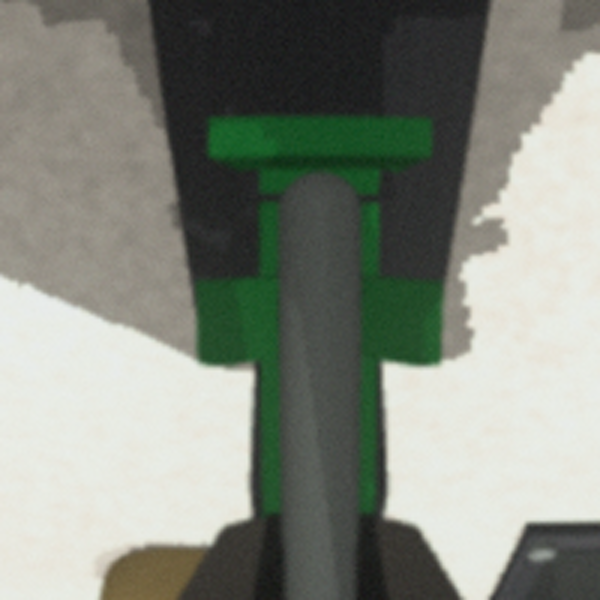

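Emit:
drive_tool(
  targets=[
    {"dp":[0,0,3],"rot":[0,0,0],"hand":5},
    {"dp":[0,0,3],"rot":[0,0,0],"hand":5},
    {"dp":[0,0,0],"rot":[0,0,0],"hand":5},
  ],
)

```text
time_s: 6.87
tool_pos: [0.4477, 0.2652, 0.1026]
orientation: [[0.041, 0.999, -0.033], [0.71, -0.052, -0.702], [-0.703, 0.006, -0.712]]
wrist_force: [-0.8, -0.2, -1.5]
width: 0.0129
```

Run:
```python
from pl import *
o=st();print((o["orientation"].T@o["wrist_force"]).round(1))
m=np.array([-21,0,-13.4])/1000
q=o["tool_pos"]+o["orientation"]@m-seat;print(q@X,q@Y,q@N)
ci,d=snap("wrist","w9",(220,50,420,250),3)
```

```text
t 6.87 p [0.4477 0.2652 0.1026] F [-0.76 -0.24 -1.46] w 12.9 q [ 0.84  0.69  1.61 -0.46  1.5   1.09] 
 [[0.041, 0.999, -0.033], [0.71, -0.052, -0.702], [-0.703, 0.006, -0.712]]
[ 0.8 -0.8  1.2]
0.0022766644116664686 -0.0011237196504019296 0.0004010306346699587
```

View pics/w9.png

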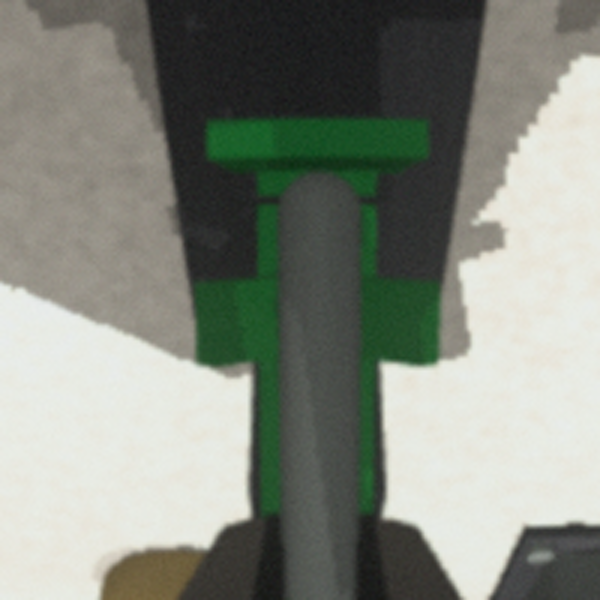

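Emit:
drive_tool(
  targets=[
    {"dp":[0,0,5],"rot":[0,0,0],"hand":5},
    {"dp":[0,0,5],"rot":[0,0,0],"hand":5},
  ],
)

```text
time_s: 7.08
tool_pos: [0.4476, 0.2639, 0.1004]
orientation: [[0.045, 0.999, -0.031], [0.715, -0.054, -0.697], [-0.698, 0.009, -0.716]]
wrist_force: [-13.8, 30.2, 46.1]
width: 0.0128
```

Emit:
drive_tool(
  targets=[
    {"dp":[0,0,-3],"rot":[0,0,0],"hand":13},
    {"dp":[0,0,0],"rot":[0,0,0],"hand":30},
    {"dp":[0,0,0],"rot":[0,0,0],"hand":40},
    {"dp":[0,0,0],"rot":[0,0,0],"hand":40},
  ],
)

```text
time_s: 7.42
tool_pos: [0.4481, 0.2668, 0.1034]
orientation: [[0.045, 0.999, -0.029], [0.716, -0.052, -0.696], [-0.697, 0.011, -0.717]]
wrist_force: [1.1, -0.2, 0.7]
width: 0.0305
```

Run:
```python
from pl import *
o=st();print((o["orientation"].T@o["wrist_force"]).round(1))
ci,d=snap("wrist","w10",(220,50,420,250),3);snap("scene","s10",(370,130,490,230),6)
```

```text
t 7.42 p [0.4481 0.2668 0.1034] F [ 1.11 -0.23  0.72] w 30.5 q [ 0.84  0.69  1.61 -0.46  1.5   1.09] 
 [[0.045, 0.999, -0.029], [0.716, -0.052, -0.696], [-0.697, 0.011, -0.717]]
[-0.6  1.1 -0.4]
```

View pics/w10.png

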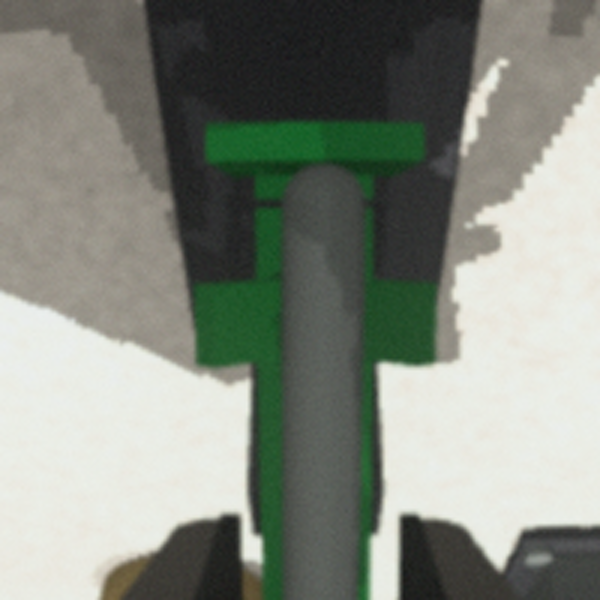

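View pics/s10.png

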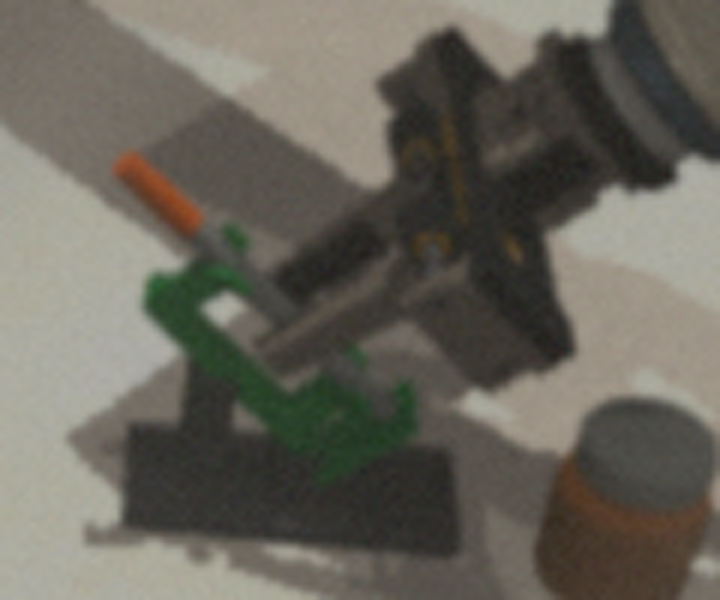

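Run:
```python
from pl import *
seat[0]=.447
o=st()
R0=o["orientation"];p0=o["tool_pos"]
p1=p0+N*.11
Ra=Rdown(yaw+np.pi/2,0);Rb=Rdown(yaw+np.pi/2,np.pi/4)
pa=[.447,.255,.33]
print("A");plan(pa,Ra,7,p1,R0)
print("B");plan(seat+X*.137,Rb,8,pa,Ra)
```

```text
t 7.52 p [0.4479 0.2665 0.1033] F [-0.33  0.55 -0.14] w 38.6 q [ 0.84  0.69  1.61 -0.46  1.5   1.09] 
 [[0.045, 0.999, -0.029], [0.715, -0.053, -0.697], [-0.697, 0.01, -0.717]]
A
n 7 min 6.43 w [ 0.008  0.772 -0.007] dp total tool0 mm [-167.9    1.5  -44.5]
[-24.0, 0.2, -6.4] [0.001, 0.11, -0.001]
[-23.1, 0.2, -9.0] [0.001, 0.11, -0.001]
[-22.0, 0.2, -11.4] [0.001, 0.11, -0.001]
[-20.6, 0.1, -13.8] [0.001, 0.11, -0.001]
[-19.0, 0.1, -16.0] [0.001, 0.11, -0.001]
[-17.1, 0.0, -18.0] [0.001, 0.11, -0.001]
[-15.0, -0.0, -19.7] [0.001, 0.11, -0.001]
B
n 8 min 6.54 w [-0.     0.785  0.   ] dp total tool0 mm [-90.9  -0.3 108.1]
[-11.4, -0.0, 13.5] [-0.0, 0.098, 0.0]
[-12.6, -0.0, 12.3] [-0.0, 0.098, 0.0]
[-13.8, -0.0, 11.0] [-0.0, 0.098, 0.0]
[-14.8, -0.0, 9.6] [-0.0, 0.098, 0.0]
[-15.7, -0.0, 8.1] [-0.0, 0.098, 0.0]
[-16.4, -0.0, 6.6] [-0.0, 0.098, 0.0]
[-17.0, -0.0, 4.9] [-0.0, 0.098, 0.0]
[-17.4, -0.0, 3.2] [-0.0, 0.098, 0.0]
```

Emit:
drive_tool(
  targets=[
    {"dp":[0,0,-10],"rot":[0,0,0],"hand":50},
    {"dp":[0,0,-35],"rot":[0,0,0],"hand":50},
    {"dp":[0,0,-40],"rot":[0,0,0],"hand":50},
    {"dp":[0,0,-35],"rot":[0,0,0],"hand":50},
    {"dp":[-24,0,-7],"rot":[0,0.11,0],"hand":50},
    {"dp":[-23,0,-9],"rot":[0,0.11,0],"hand":50},
    {"dp":[-22,0,-11],"rot":[0,0.11,0],"hand":50},
    {"dp":[-21,0,-14],"rot":[0,0.11,0],"hand":50},
    {"dp":[-19,0,-16],"rot":[0,0.11,0],"hand":50},
    {"dp":[-17,0,-18],"rot":[0,0.11,0],"hand":50},
    {"dp":[-15,0,-20],"rot":[0,0.11,0],"hand":50},
    {"dp":[0,0,0],"rot":[0,0,0],"hand":50},
  ],
)

```text
time_s: 8.52
tool_pos: [0.447, 0.2662, 0.3414]
orientation: [[0.046, 0.999, 0.004], [0.999, -0.046, 0.011], [0.012, 0.003, -1.0]]
wrist_force: [1.4, -1.0, 1.1]
width: 0.0501
```

Run:
```python
from pl import *
seat[0]=.447
o=st()
Rb=Rdown(yaw+np.pi/2,np.pi/4)
plan(seat+X*.137,Rb,8)
ci,d=snap("wrist","w11")
snap("top","t11",(170,190,290,280),6)
```

```text
t 8.52 p [0.447  0.2662 0.3414] F [ 1.37 -0.96  1.14] w 50.1 q [0.53 0.08 1.7  0.01 1.35 0.57] 
 [[0.046, 0.999, 0.004], [0.999, -0.046, 0.011], [0.012, 0.003, -1.0]]
n 8 min 6.45 w [0.002 0.774 0.004] dp total tool0 mm [-103.4   -0.4  118.4]
[-12.9, -0.1, 14.8] [0.0, 0.097, 0.001]
[-14.3, -0.0, 13.5] [0.0, 0.097, 0.001]
[-15.5, -0.0, 12.0] [0.0, 0.097, 0.001]
[-16.6, -0.0, 10.5] [0.0, 0.097, 0.001]
[-17.6, -0.0, 8.8] [0.0, 0.097, 0.001]
[-18.3, 0.0, 7.1] [0.0, 0.097, 0.001]
[-18.9, 0.0, 5.3] [0.0, 0.097, 0.001]
[-19.3, 0.0, 3.4] [0.0, 0.097, 0.001]
```

View pics/w11.png

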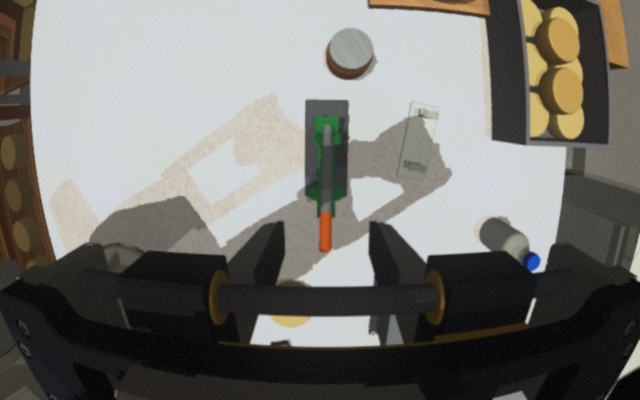

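View pics/t11.png

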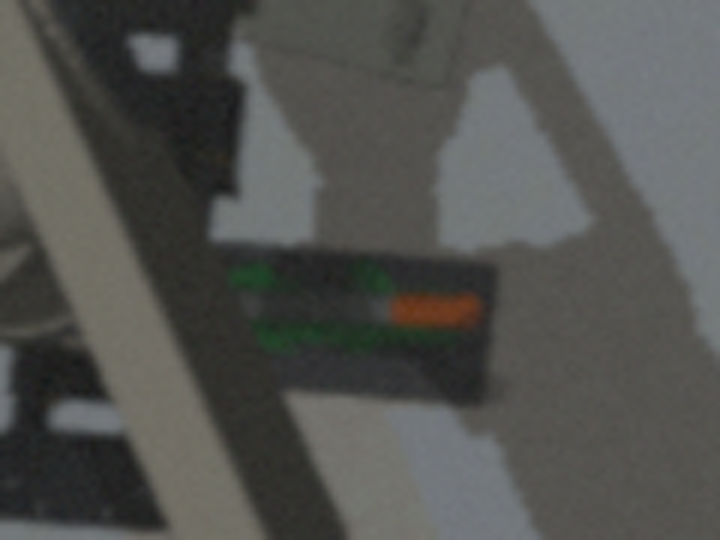

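Run:
```python
from pl import *
import pickle
ci=pickle.load(open("pics/w11.pkl","rb"))
for sx in(.447,.4485):
    seat[0]=sx
    print(wproj(np.array([seat+X*s for s in(-.095,.05,.095)]),ci).round(1), np.round(proj("top",np.array([seat+X*s for s in(.05,.095)])),1))
im=cv2.imread("pics/w11_raw.png");cv2.imwrite("pics/w11c.png",cv2.resize(im[95:265,260:400],None,fx=5,fy=3.5,interpolation=2))
```

```text
[[326.5 125.4]
 [326.7 213.9]
 [326.7 249.4]] [[237.1 247.4]
 [241.  241. ]]
[[327.6 125.3]
 [327.9 213.9]
 [328.1 249.3]] [[237.1 247.4]
 [240.4 240.4]]
```

View pics/w11c.png

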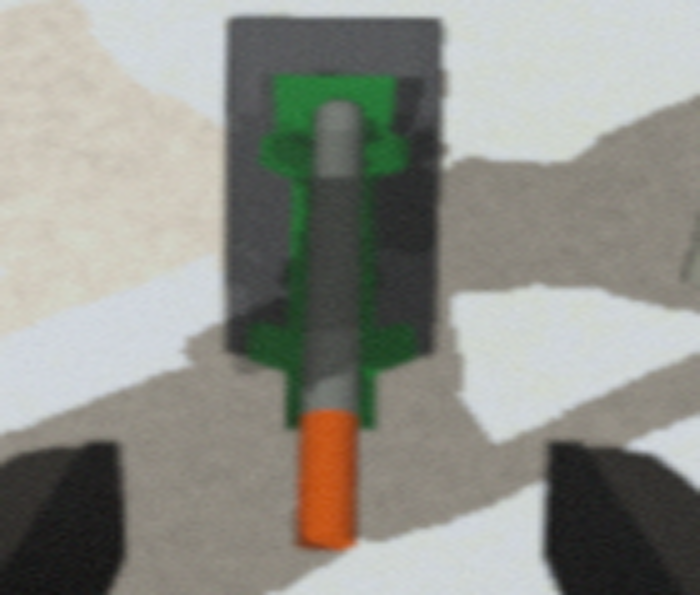

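```bash
sed -i 's/^yaw=.*/yaw=-1.633/; s/seat=np.array.*/seat=np.array([.447,.261,.125])/' pl.py
python3 - <<'E'
from pl import *
Rb=Rdown(yaw+np.pi/2,np.pi/4)
plan(seat+X*.137,Rb,8)
E
```

```text
n 8 min 6.52 w [-0.008  0.782  0.015] dp total tool0 mm [-1.040e+02 -1.000e-01  1.151e+02]
[-13.0, -0.0, 14.4] [-0.001, 0.098, 0.002]
[-14.3, 0.0, 13.0] [-0.001, 0.098, 0.002]
[-15.5, 0.0, 11.6] [-0.001, 0.098, 0.002]
[-16.6, 0.0, 10.0] [-0.001, 0.098, 0.002]
[-17.5, 0.1, 8.3] [-0.001, 0.098, 0.002]
[-18.2, 0.1, 6.6] [-0.001, 0.098, 0.002]
[-18.8, 0.1, 4.8] [-0.001, 0.098, 0.002]
[-19.2, 0.1, 2.9] [-0.001, 0.098, 0.002]
```

Emit:
drive_tool(
  targets=[
    {"dp":[-13,0,14],"rot":[0,0.098,0.002],"hand":50},
    {"dp":[-14,0,13],"rot":[0,0.098,0.002],"hand":50},
    {"dp":[-16,0,12],"rot":[0,0.098,0.002],"hand":50},
    {"dp":[-17,0,10],"rot":[0,0.098,0.002],"hand":50},
    {"dp":[-18,0,8],"rot":[0,0.098,0.002],"hand":50},
    {"dp":[-18,0,7],"rot":[0,0.098,0.002],"hand":50},
    {"dp":[-18,0,5],"rot":[0,0.098,0.002],"hand":50},
    {"dp":[-14,0,3],"rot":[0,0.09,0.002],"hand":50},
    {"dp":[0,0,0],"rot":[0,0,0],"hand":50},
  ],
)

```text
time_s: 9.37
tool_pos: [0.4371, 0.1798, 0.2112]
orientation: [[0.044, 0.999, 0.014], [0.691, -0.041, 0.722], [0.722, -0.023, -0.692]]
wrist_force: [-0.2, -0.0, -0.2]
width: 0.0496
```

Run:
```python
from pl import *
Rb=Rdown(yaw+np.pi/2,np.pi/4)
st()
snap("wrist","w12",(220,100,420,300),3)
plan(seat+X*.057,Rb,4)
```

```text
t 9.37 p [0.4371 0.1798 0.2112] F [-0.24 -0.01 -0.17] w 49.6 q [-0.19  0.23  2.12  0.89  1.16 -0.66] 
 [[0.044, 0.999, 0.014], [0.691, -0.041, 0.722], [0.722, -0.023, -0.692]]
n 4 min 1.56 w [-0.031 -0.017 -0.002] dp total tool0 mm [-5.5  6.3 61.7]
[-1.4, 1.6, 15.4] [-0.008, -0.004, -0.001]
[-1.3, 1.4, 15.4] [-0.008, -0.004, -0.001]
[-1.2, 1.3, 15.5] [-0.008, -0.004, -0.001]
[-1.2, 1.2, 15.5] [-0.008, -0.004, -0.001]
```

View pics/w12.png

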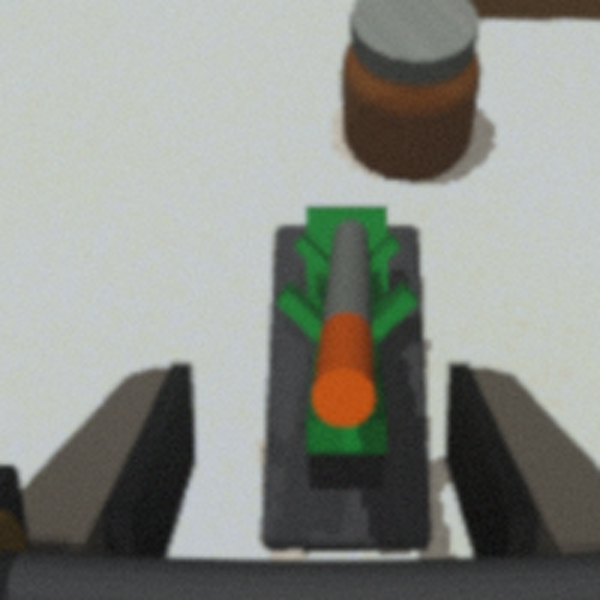

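Emit:
drive_tool(
  targets=[
    {"dp":[-3,4,12],"rot":[-0.02,-0.01,0],"hand":50},
    {"dp":[-2,2,18],"rot":[-0.01,-0.008,0],"hand":50},
    {"dp":[-1,0,16],"rot":[0,0,0],"hand":50},
    {"dp":[0,0,10],"rot":[0,0,0],"hand":50},
    {"dp":[0,0,0],"rot":[0,0,0],"hand":50},
  ],
)

```text
time_s: 9.83
tool_pos: [0.4444, 0.223, 0.1652]
orientation: [[0.049, 0.998, 0.026], [0.714, -0.054, 0.698], [0.699, -0.015, -0.715]]
wrist_force: [-1.3, -0.5, -0.1]
width: 0.0501
```

Run:
```python
from pl import *
Rb=Rdown(yaw+np.pi/2,np.pi/4)
st()
snap("wrist","w13",(220,150,420,300),3);snap("scene","s13",(370,110,490,230),5)
plan(seat+X*.057,Rb,1)
```

```text
t 9.83 p [0.4444 0.223  0.1652] F [-1.32 -0.5  -0.07] w 50.1 q [-0.07  0.29  2.15  0.97  1.01 -0.68] 
 [[0.049, 0.998, 0.026], [0.714, -0.054, 0.698], [0.699, -0.015, -0.715]]
n 1 min 0.16 w [-0.015  0.011 -0.004] dp total tool0 mm [-1.6 -0.5 -0.1]
[-1.6, -0.5, -0.1] [-0.015, 0.011, -0.004]
```

View pics/w13.png

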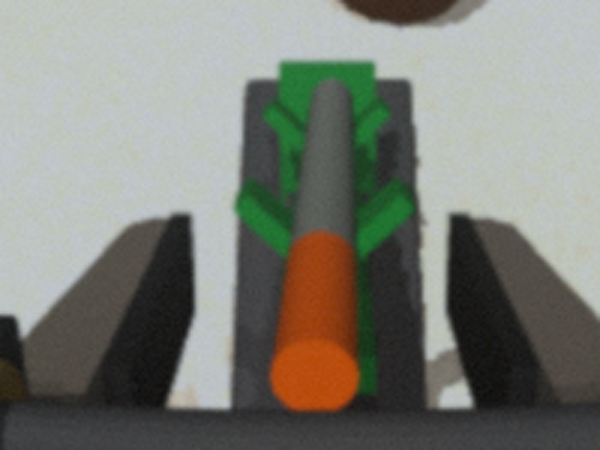

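View pics/s13.png

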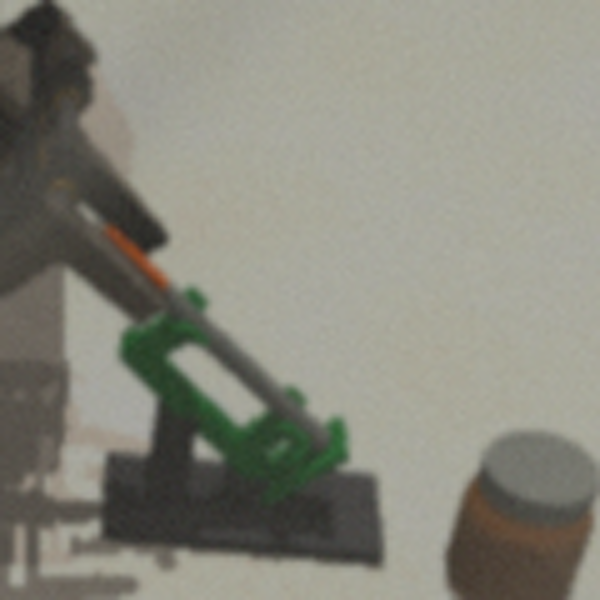

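Emit:
drive_tool(
  targets=[
    {"dp":[-2,0,0],"rot":[-0.023,0.011,0],"hand":50},
    {"dp":[0,0,0],"rot":[0,0,0],"hand":30},
    {"dp":[0,0,0],"rot":[0,0,0],"hand":18},
    {"dp":[0,0,0],"rot":[0,0,0],"hand":18},
  ],
  force=40,
)

```text
time_s: 10.27
tool_pos: [0.446, 0.2215, 0.1677]
orientation: [[0.043, 0.998, 0.051], [0.707, -0.067, 0.704], [0.706, 0.006, -0.708]]
wrist_force: [0.3, 0.6, -0.4]
width: 0.0322
```

Run:
```python
from pl import *
Rb=Rdown(yaw+np.pi/2,np.pi/4)
st()
snap("wrist","w14",(220,150,420,300),3)
plan(seat+X*.057,Rb,1)
```

```text
t 10.27 p [0.446  0.2215 0.1677] F [ 0.29  0.56 -0.36] w 32.2 q [-0.08  0.28  2.17  1.    1.   -0.71] 
 [[0.043, 0.998, 0.051], [0.707, -0.067, 0.704], [0.706, 0.006, -0.708]]
n 1 min 0.08 w [0.007 0.001 0.001] dp total tool0 mm [-2.3 -1.8  1.2]
[-2.3, -1.8, 1.2] [0.007, 0.001, 0.001]
```

View pics/w14.png

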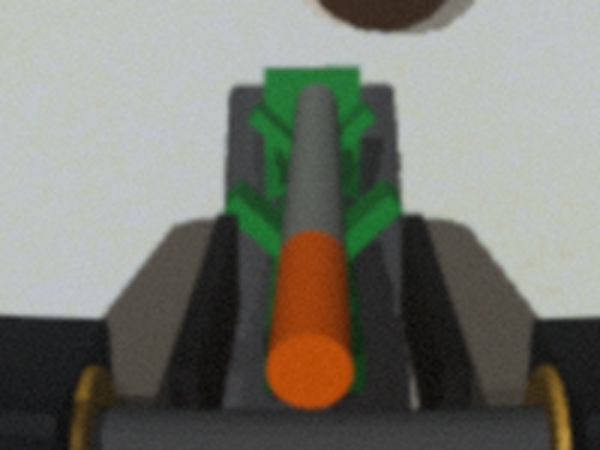

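Emit:
drive_tool(
  targets=[
    {"dp":[-3,-2,1],"rot":[0,0,0],"hand":26},
    {"dp":[0,0,0],"rot":[0,0,0],"hand":10},
    {"dp":[0,0,0],"rot":[0,0,0],"hand":5},
    {"dp":[0,0,0],"rot":[0,0,0],"hand":5},
    {"dp":[0,0,0],"rot":[0,0,0],"hand":5},
  ],
)

```text
time_s: 10.73
tool_pos: [0.4444, 0.2196, 0.1654]
orientation: [[0.043, 0.998, 0.051], [0.707, -0.067, 0.704], [0.706, 0.006, -0.708]]
wrist_force: [0.6, 1.0, 0.3]
width: 0.0132
```

Run:
```python
from pl import *
Rb=Rdown(yaw+np.pi/2,np.pi/4)
o=st();print((o["orientation"].T@o["wrist_force"]).round(1))
snap("wrist","w15",(220,150,420,300),3)
plan(seat+X*.057,Rb,1)
```

```text
t 10.73 p [0.4444 0.2196 0.1654] F [0.61 0.97 0.25] w 13.2 q [-0.08  0.28  2.17  1.    1.   -0.72] 
 [[0.043, 0.998, 0.051], [0.707, -0.067, 0.704], [0.706, 0.006, -0.708]]
[0.9 0.5 0.5]
n 1 min 0.06 w [0.007 0.001 0.001] dp total tool0 mm [0.7 0.  0.9]
[0.7, 0.0, 0.9] [0.007, 0.001, 0.001]
```

View pics/w15.png

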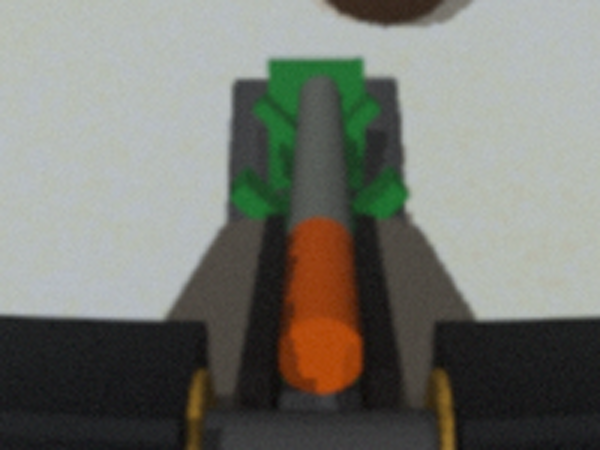

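Run:
```python
from pl import *
o=st();R0=o["orientation"];p0=o["tool_pos"]+R0[:,0]*.07
Rv=Rdown(-.05,0)
plan([.588,-.012,.30],Rv,9,p0,R0)
```

```text
t 10.78 p [0.4444 0.2196 0.1654] F [-0.7   1.17  0.93] w 13.4 q [-0.08  0.28  2.17  1.    1.   -0.72] 
 [[0.043, 0.998, 0.051], [0.707, -0.067, 0.704], [0.706, 0.006, -0.708]]
n 9 min 8.14 w [ 0.012 -0.784 -0.014] dp total tool0 mm [-132.5  159.5 -251. ]
[-14.7, 17.7, -27.9] [0.001, -0.087, -0.002]
[-17.1, 17.7, -26.5] [0.001, -0.087, -0.002]
[-19.4, 17.6, -25.0] [0.001, -0.087, -0.002]
[-21.5, 17.5, -23.2] [0.001, -0.087, -0.002]
[-23.5, 17.5, -21.3] [0.001, -0.087, -0.002]
[-25.3, 17.4, -19.2] [0.001, -0.087, -0.002]
[-26.9, 17.3, -16.9] [0.001, -0.087, -0.002]
[-28.3, 17.3, -14.5] [0.001, -0.087, -0.002]
[-29.4, 17.2, -12.0] [0.001, -0.087, -0.002]
```

Emit:
drive_tool(
  targets=[
    {"dp":[10,0,0],"rot":[0,0,0],"hand":5},
    {"dp":[25,0,0],"rot":[0,0,0],"hand":5},
    {"dp":[25,0,-5],"rot":[0,0,0],"hand":5},
    {"dp":[15,5,-10],"rot":[0,0,0],"hand":5},
    {"dp":[-15,18,-28],"rot":[0,-0.087,-0.002],"hand":5},
    {"dp":[-17,18,-27],"rot":[0,-0.087,-0.002],"hand":5},
    {"dp":[-19,18,-25],"rot":[0,-0.087,-0.002],"hand":5},
    {"dp":[-22,18,-23],"rot":[0,-0.087,-0.002],"hand":5},
    {"dp":[-24,17,-21],"rot":[0,-0.087,-0.002],"hand":5},
    {"dp":[-25,17,-19],"rot":[0,-0.087,-0.002],"hand":5},
    {"dp":[-27,17,-16],"rot":[0,-0.087,-0.002],"hand":5},
    {"dp":[-28,15,-10],"rot":[0,-0.087,-0.002],"hand":5},
    {"dp":[-24,10,-5],"rot":[0,-0.087,-0.002],"hand":5},
    {"dp":[0,0,0],"rot":[0,0,0],"hand":5},
  ],
)

```text
time_s: 11.95
tool_pos: [0.5869, -0.0276, 0.3121]
orientation: [[0.06, 0.998, 0.008], [0.997, -0.06, -0.049], [-0.048, 0.011, -0.999]]
wrist_force: [-0.5, 0.8, -1.4]
width: 0.0128
```

Run:
```python
from pl import *
st()
Rv=Rdown(-.05,0)
plan([.588,-.012,.29],Rv)
snap("wrist","w16");snap("scene","s16",(260,100,420,260),4)
```

```text
t 11.95 p [ 0.5869 -0.0276  0.3121] F [-0.48  0.84 -1.43] w 12.8 q [-0.02  0.21  1.61 -0.05  1.31  0.05] 
 [[0.06, 0.998, 0.008], [0.997, -0.06, -0.049], [-0.048, 0.011, -0.999]]
n 1 min 0.68 w [ 0.011  0.048 -0.01 ] dp total tool0 mm [16.7 -0.  21.4]
[16.7, -0.0, 21.4] [0.011, 0.048, -0.01]
```

View pics/w16.png

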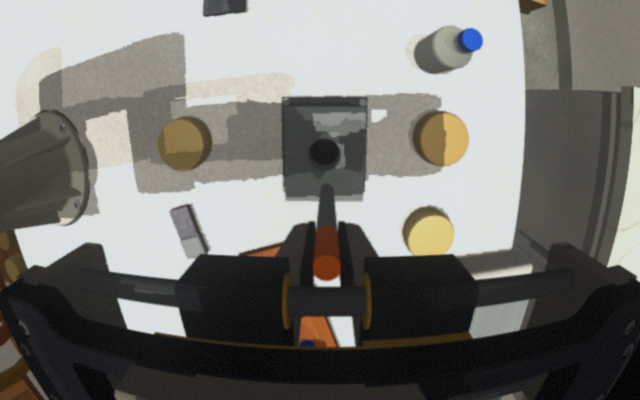

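View pics/s16.png

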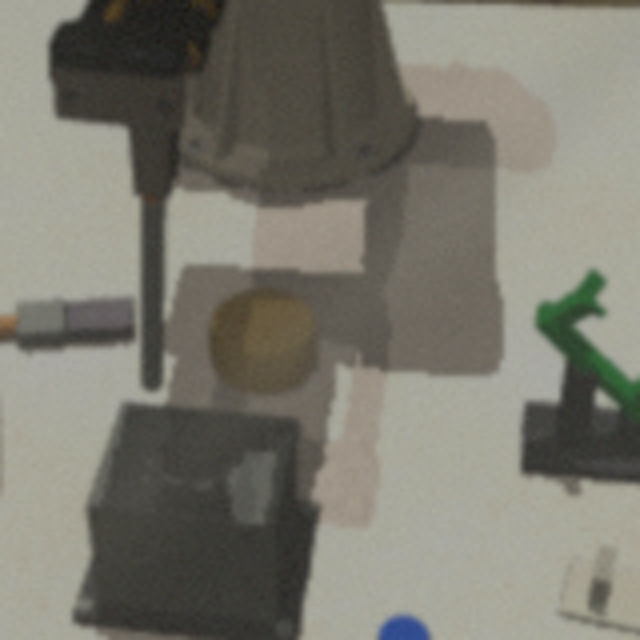

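Run:
```python
from pl import *
import pickle
ci=pickle.load(open("pics/w16.pkl","rb"))
im=cv2.imread("pics/w16_raw.png");cv2.imwrite("pics/w16c.png",cv2.resize(im[90:290,250:400],None,fx=4,fy=3,interpolation=2))
p=wray(325,152,ci,.1);print(p)
for c in[(283,97),(367,97),(366,197),(283,197)]:print(wray(*c,ci,.1))
p0=np.array([.5869,-.0276,.3121]);R0=R.from_matrix(np.array([[0.06, 0.998, 0.008], [0.997, -0.06, -0.049], [-0.048, 0.011, -0.999]])).as_matrix()
print(wproj(p0+R0@[0,0,.153],ci),p0+R0@[0,0,.153])
```

```text
[ 0.58777444 -0.01033694  0.1       ]
[0.54138334 0.06086835 0.1       ]
[0.64253441 0.05472707 0.1       ]
[ 0.63682423 -0.07150759  0.1       ]
[ 0.53046596 -0.06474225  0.1       ]
[327.15895421 183.56040723] [ 0.58813062 -0.03506345  0.1592871 ]
```

View pics/w16c.png

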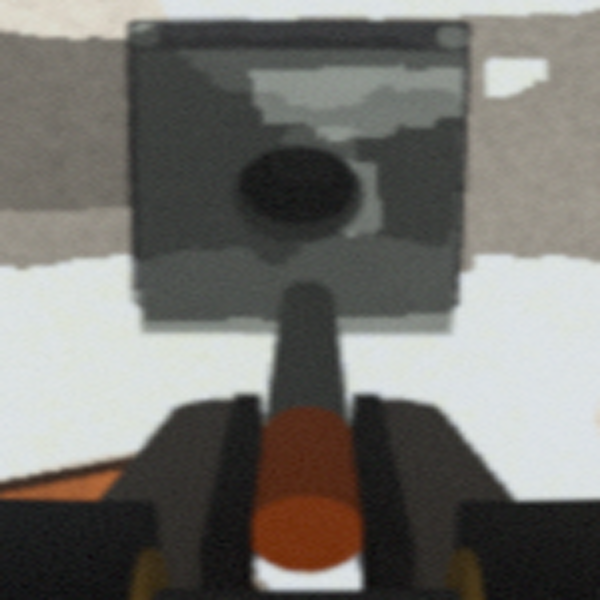

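Emit:
drive_tool(
  targets=[
    {"dp":[8,0,14],"rot":[0.011,0.048,-0.01],"hand":5},
    {"dp":[9,0,14],"rot":[0,0,0],"hand":5},
    {"dp":[0,0,10],"rot":[0,0,0],"hand":5},
    {"dp":[0,0,0],"rot":[0,0,0],"hand":5},
  ],
)

```text
time_s: 12.38
tool_pos: [0.5822, -0.0039, 0.2692]
orientation: [[0.05, 0.999, -0.006], [0.999, -0.05, 0.021], [0.02, -0.007, -1.0]]
wrist_force: [-1.4, -0.9, -0.5]
width: 0.013
```

Run:
```python
from pl import *
o=st()
Rv=Rdown(-.05,0)
plan([.5875,-.0115,.22],Rv)
ci,d=snap("wrist","w17",(250,100,400,250),4)
print((o["tool_pos"]+o["orientation"]@[0,0,.153]).round(4))
```

```text
t 12.38 p [ 0.5822 -0.0039  0.2692] F [-1.37 -0.88 -0.47] w 13.0 q [-0.02  0.24  1.66  0.02  1.24  0.02] 
 [[0.05, 0.999, -0.006], [0.999, -0.05, 0.021], [0.02, -0.007, -1.0]]
n 2 min 1.25 w [-0.007 -0.02   0.   ] dp total tool0 mm [-8.4  6.1 49. ]
[-4.2, 3.0, 24.5] [-0.004, -0.01, 0.0]
[-3.9, 2.9, 24.6] [-0.004, -0.01, 0.0]
[ 0.5812 -0.0007  0.1163]
```

View pics/w17.png

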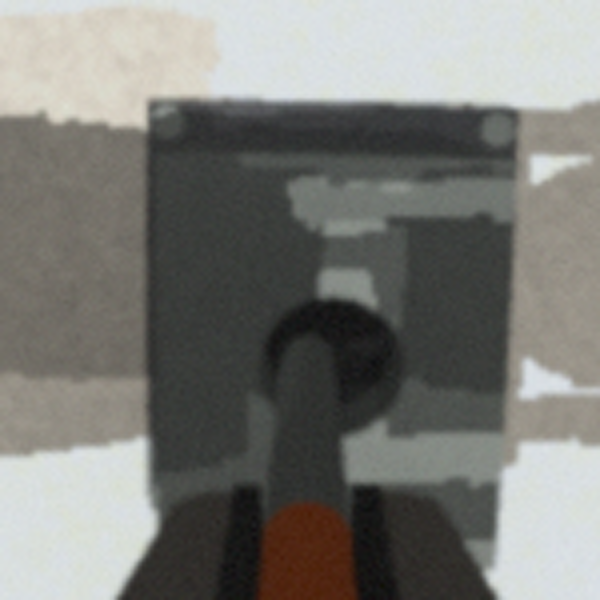

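Emit:
drive_tool(
  targets=[
    {"dp":[-7,6,0],"rot":[-0.007,-0.02,0],"hand":5},
    {"dp":[-2,1,5],"rot":[0,0,0],"hand":5},
    {"dp":[0,0,15],"rot":[0,0,0],"hand":5},
    {"dp":[0,0,12],"rot":[0,0,0],"hand":5},
    {"dp":[0,0,0],"rot":[0,0,0],"hand":5},
  ],
)

```text
time_s: 12.85
tool_pos: [0.5907, -0.0148, 0.2389]
orientation: [[0.05, 0.999, 0.005], [0.999, -0.05, -0.001], [-0.001, 0.005, -1.0]]
wrist_force: [-0.6, -0.3, -1.0]
width: 0.0132
```

Run:
```python
from pl import *
o=st()
Rv=Rdown(-.05,0)
plan([.5875,-.0115,.22],Rv)
ci,d=snap("wrist","w18",(250,100,400,250),4)
print((o["tool_pos"]+o["orientation"]@[0,0,.153]).round(4))
```

```text
t 12.85 p [ 0.5907 -0.0148  0.2389] F [-0.56 -0.27 -0.97] w 13.2 q [-0.03  0.28  1.69 -0.    1.17  0.02] 
 [[0.05, 0.999, 0.005], [0.999, -0.05, -0.001], [-0.001, 0.005, -1.0]]
n 1 min 0.49 w [0.005 0.001 0.   ] dp total tool0 mm [ 3.1 -3.5 18.9]
[3.1, -3.5, 18.9] [0.005, 0.001, 0.0]
[ 0.5915 -0.015   0.0859]
```

View pics/w18.png

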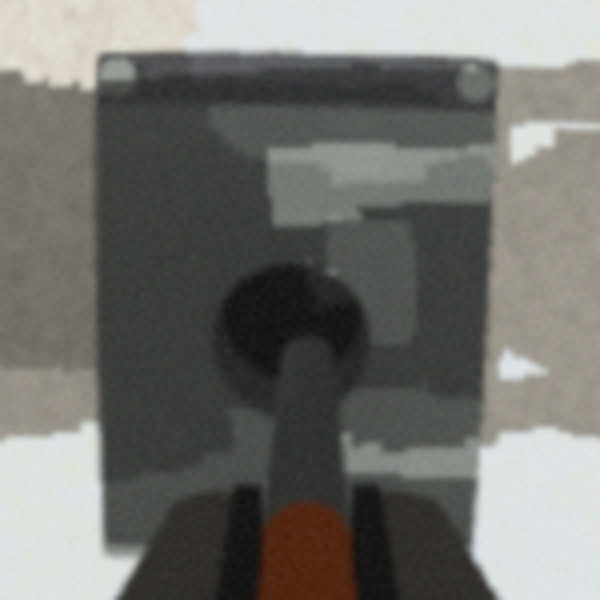

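Emit:
drive_tool(
  targets=[
    {"dp":[3,-3,4],"rot":[0.005,0,0],"hand":5},
    {"dp":[0,0,6],"rot":[0,0,0],"hand":5},
    {"dp":[0,0,6],"rot":[0,0,0],"hand":5},
    {"dp":[0,0,6],"rot":[0,0,0],"hand":5},
  ],
)

```text
time_s: 13.23
tool_pos: [0.5896, -0.0115, 0.2191]
orientation: [[0.05, 0.999, 0.005], [0.999, -0.05, -0.001], [-0.001, 0.005, -1.0]]
wrist_force: [0.0, 0.6, -1.6]
width: 0.0134
```

Emit:
drive_tool(
  targets=[
    {"dp":[0,-1,5],"rot":[0,0,0],"hand":5},
    {"dp":[0,0,5],"rot":[0,0,0],"hand":5},
  ],
)

```text
time_s: 13.4
tool_pos: [0.5911, -0.0113, 0.2114]
orientation: [[0.05, 0.999, 0.011], [0.999, -0.05, -0.001], [-0.001, 0.011, -1.0]]
wrist_force: [-5.0, 1.2, 55.3]
width: 0.0131
```

Emit:
drive_tool(
  targets=[
    {"dp":[0,0,5],"rot":[0,0,0],"hand":5},
    {"dp":[0,0,5],"rot":[0,0,0],"hand":5},
  ],
)

```text
time_s: 13.57
tool_pos: [0.5969, -0.0111, 0.2112]
orientation: [[0.05, 0.998, 0.025], [0.999, -0.05, -0.001], [0.0, 0.025, -1.0]]
wrist_force: [-7.8, 1.9, 33.9]
width: 0.0143
```

Run:
```python
from pl import *
o=st()
ci,d=snap("wrist","w19",(250,100,400,250),4);st()
snap("scene","s19",(260,100,420,260),4)
```

```text
t 13.57 p [ 0.5969 -0.0111  0.2112] F [-7.8   1.87 33.91] w 14.3 q [-0.02  0.3   1.72 -0.    1.1   0.03] 
 [[0.05, 0.998, 0.025], [0.999, -0.05, -0.001], [0.0, 0.025, -1.0]]
t 13.62 p [ 0.5971 -0.011   0.2111] F [-5.96  1.   34.44] w 14.3 q [-0.02  0.3   1.72 -0.    1.1   0.03] 
 [[0.05, 0.998, 0.025], [0.999, -0.05, -0.001], [0.0, 0.025, -1.0]]
```

View pics/w19.png

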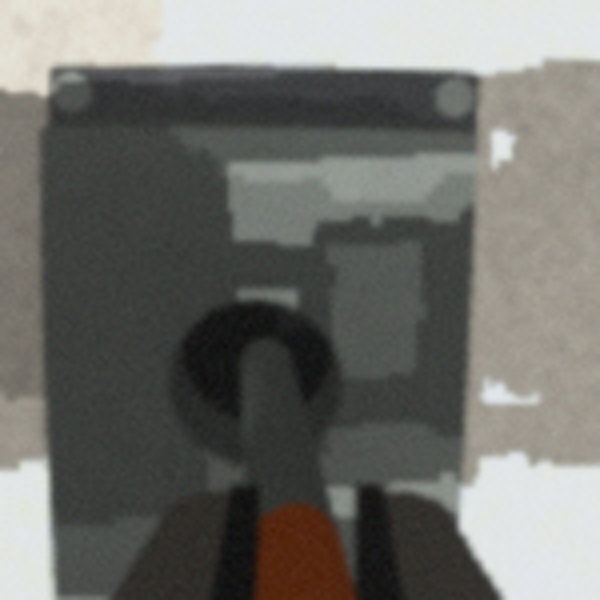

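View pics/s19.png

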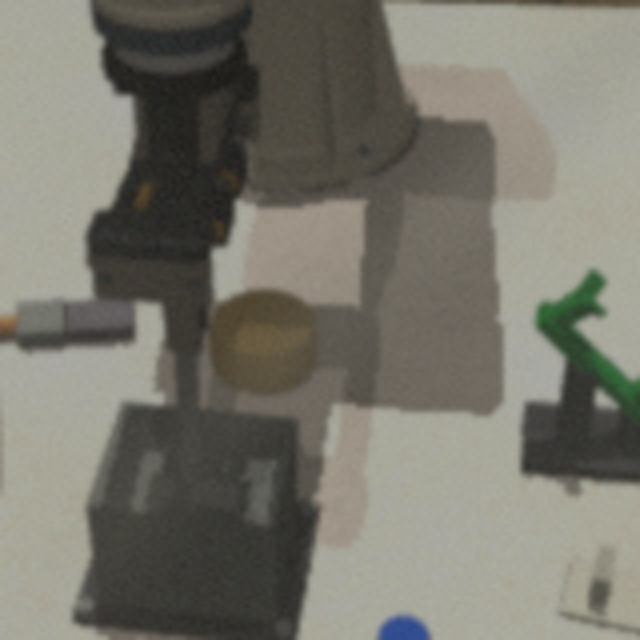

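Run:
```python
from pl import *
P=np.load("pics/topP.npy");print(P[186:201:2,330].round(3)[:,2], P[194,322:340:2,2].round(3))
Q=np.load("pics/sceneP.npy");print(Q[211:221:2,308,2].round(3))
import pickle
d=np.load("pics/w16.npy");ci=pickle.load(open("pics/w16.pkl","rb"));K=ci["camera_matrix"]
for v in range(140,166,3):
    x=(325-K[0,2])/K[0,0];y=(v-K[1,2])/K[1,1];r=np.hypot(x,y);q=np.array([np.sin(r)*x/r,np.sin(r)*y/r,np.cos(r)])
    print(v,(ci["xyz"]+ci["orientation"]@(q/q[2]*d[v,325])).round(3),end=" ")
```

```text
[0.104 0.075 0.056 0.062 0.06  0.06  0.062 0.061] [0.099 0.059 0.061 0.062 0.06  0.061 0.062 0.061 0.101]
[0.096 0.088 0.079 0.071 0.063]
140 [ 0.589 -0.     0.06 ] 143 [ 0.588 -0.005  0.057] 146 [ 0.588 -0.008  0.059] 149 [ 0.588 -0.013  0.058] 152 [ 0.588 -0.017  0.059] 155 [ 0.587 -0.021  0.058] 158 [ 0.587 -0.025  0.059] 161 [ 0.587 -0.029  0.059] 164 [ 0.587 -0.033  0.061]
```

Emit:
drive_tool(
  targets=[
    {"dp":[0,-3,-6],"rot":[0,0,0],"hand":5},
    {"dp":[0,0,-30],"rot":[-0.02,0,0],"hand":5},
    {"dp":[0,0,-40],"rot":[0,0,0],"hand":5},
    {"dp":[0,0,-25],"rot":[0,0,0],"hand":5},
    {"dp":[0,0,0],"rot":[0,0,0],"hand":5},
  ],
)

```text
time_s: 14.08
tool_pos: [0.5891, -0.0106, 0.3161]
orientation: [[0.049, 0.998, 0.046], [0.999, -0.049, -0.002], [0.0, 0.046, -0.999]]
wrist_force: [0.4, 0.1, -1.4]
width: 0.0131
```

Run:
```python
from pl import *
o=st()
ci,d=snap("wrist","w20",(250,100,400,250),4)
snap("scene","s20",(260,100,420,260),4)
print(wproj(o["tool_pos"]+o["orientation"]@[0,0,.153],ci), wproj(o["tool_pos"]+o["orientation"]@[0,0,.007],ci))
```

```text
t 14.08 p [ 0.5891 -0.0106  0.3161] F [ 0.36  0.08 -1.45] w 13.1 q [-0.02  0.19  1.63 -0.    1.28  0.03] 
 [[0.049, 0.998, 0.046], [0.999, -0.049, -0.002], [0.0, 0.046, -0.999]]
[327.19327458 183.45973453] [327.90794795 233.14196382]
```

View pics/w20.png

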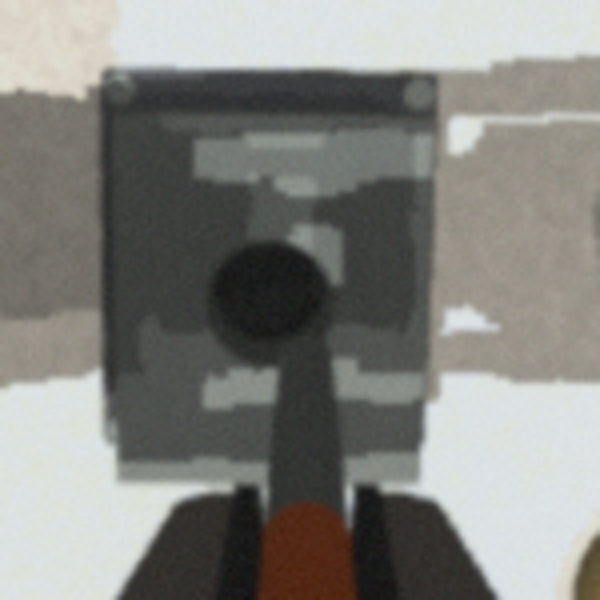

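View pics/s20.png

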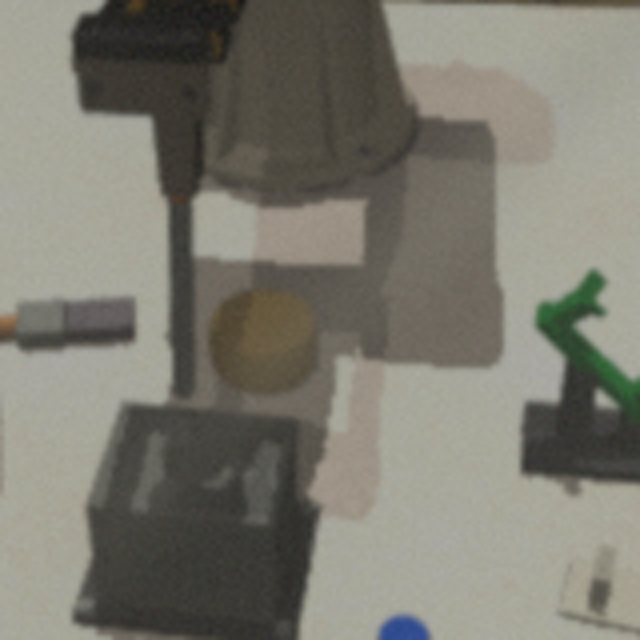

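```bash
cat >> pl.py <<'E'
pg=np.array([.4444,.2196,.1654]);Rg=R.from_matrix(np.array([[0.043, 0.998, 0.051], [0.707, -0.067, 0.704], [0.706, 0.006, -0.708]])).as_matrix()
E
python3 - <<'E'
from pl import *
plan(pg-Rg[:,2]*.004+Rg[:,0]*.06,Rg,10)
E
```

```text
n 10 min 8.02 w [0.026 0.783 0.03 ] dp total tool0 mm [ 262.5 -158.    94.7]
[26.2, -15.8, 9.5] [0.003, 0.078, 0.003]
[25.4, -15.9, 11.5] [0.003, 0.078, 0.003]
[24.3, -15.9, 13.5] [0.003, 0.078, 0.003]
[23.2, -15.9, 15.4] [0.003, 0.078, 0.003]
[21.8, -16.0, 17.2] [0.003, 0.078, 0.003]
[20.4, -16.0, 18.9] [0.003, 0.078, 0.003]
[18.8, -16.0, 20.5] [0.003, 0.078, 0.003]
[17.1, -16.0, 22.0] [0.003, 0.078, 0.003]
[15.3, -16.0, 23.3] [0.003, 0.078, 0.003]
[13.3, -15.9, 24.4] [0.003, 0.078, 0.003]
```

Emit:
drive_tool(
  targets=[
    {"dp":[26,-16,0],"rot":[0.003,0.078,0.003],"hand":5},
    {"dp":[25,-16,4],"rot":[0.003,0.078,0.003],"hand":5},
    {"dp":[24,-16,12],"rot":[0.003,0.078,0.003],"hand":5},
    {"dp":[23,-16,15],"rot":[0.003,0.078,0.003],"hand":5},
    {"dp":[22,-16,17],"rot":[0.003,0.078,0.003],"hand":5},
    {"dp":[20,-16,19],"rot":[0.003,0.078,0.003],"hand":5},
    {"dp":[19,-16,20],"rot":[0.003,0.078,0.003],"hand":5},
    {"dp":[17,-16,20],"rot":[0.003,0.078,0.003],"hand":5},
    {"dp":[14,-12,18],"rot":[0.003,0.078,0.003],"hand":5},
    {"dp":[8,-6,10],"rot":[0.003,0.06,0.003],"hand":5},
    {"dp":[0,0,0],"rot":[0,0,0],"hand":5},
  ],
)

```text
time_s: 15.1
tool_pos: [0.4411, 0.2458, 0.2206]
orientation: [[0.076, 0.997, 0.035], [0.704, -0.078, 0.706], [0.706, -0.029, -0.707]]
wrist_force: [-0.6, -0.3, -1.4]
width: 0.013
```

Run:
```python
from pl import *
o=st()
plan(pg-Rg[:,2]*.004+Rg[:,0]*.06,Rg)
snap("scene","s21",(370,110,490,230),5)
```

```text
t 15.1 p [0.4411 0.2458 0.2206] F [-0.55 -0.35 -1.44] w 13.0 q [-0.02  0.18  2.13  0.95  1.06 -0.52] 
 [[0.076, 0.997, 0.035], [0.704, -0.078, 0.706], [0.706, -0.029, -0.707]]
n 1 min 0.44 w [-0.017 -0.001 -0.033] dp total tool0 mm [ 2.8  4.9 16.8]
[2.8, 4.9, 16.8] [-0.017, -0.001, -0.033]
```

View pics/s21.png

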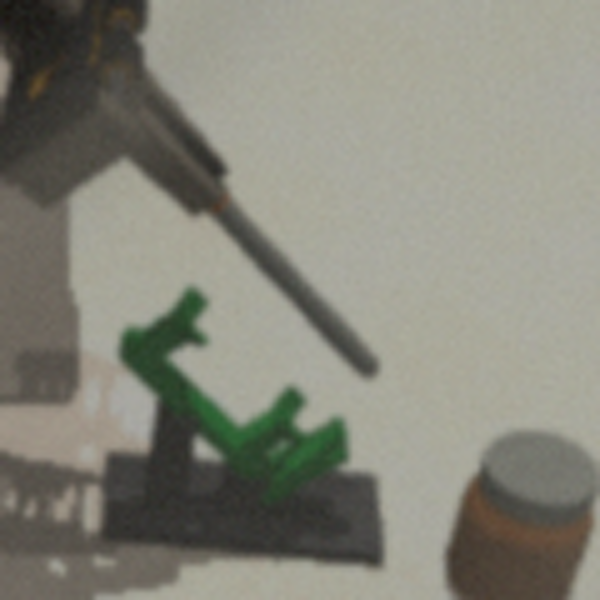

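Emit:
drive_tool(
  targets=[
    {"dp":[1,3,8],"rot":[-0.017,0,-0.02],"hand":5},
    {"dp":[0,2,8],"rot":[0,0,-0.013],"hand":5},
    {"dp":[-18,0,0],"rot":[0,0,0],"hand":5},
    {"dp":[-18,0,0],"rot":[0,0,0],"hand":5},
    {"dp":[-6,0,0],"rot":[0,0,0],"hand":5},
    {"dp":[0,0,0],"rot":[0,0,0],"hand":5},
  ],
)

```text
time_s: 15.65
tool_pos: [0.4488, 0.2237, 0.1771]
orientation: [[0.041, 0.998, 0.051], [0.717, -0.065, 0.694], [0.695, 0.008, -0.719]]
wrist_force: [-1.0, 1.7, 0.9]
width: 0.0135
```

Run:
```python
from pl import *
o=st()
plan(pg-Rg[:,2]*.004,Rg,1)
snap("wrist","w22",(220,100,420,300),3)
```

```text
t 15.65 p [0.4488 0.2237 0.1771] F [-0.99  1.73  0.88] w 13.5 q [-0.06  0.26  2.15  0.97  1.   -0.67] 
 [[0.041, 0.998, 0.051], [0.717, -0.065, 0.694], [0.695, 0.008, -0.719]]
n 1 min 0.3 w [0.    0.015 0.003] dp total tool0 mm [-11.3  -4.2   1.3]
[-11.3, -4.2, 1.3] [0.0, 0.015, 0.003]
```

View pics/w22.png

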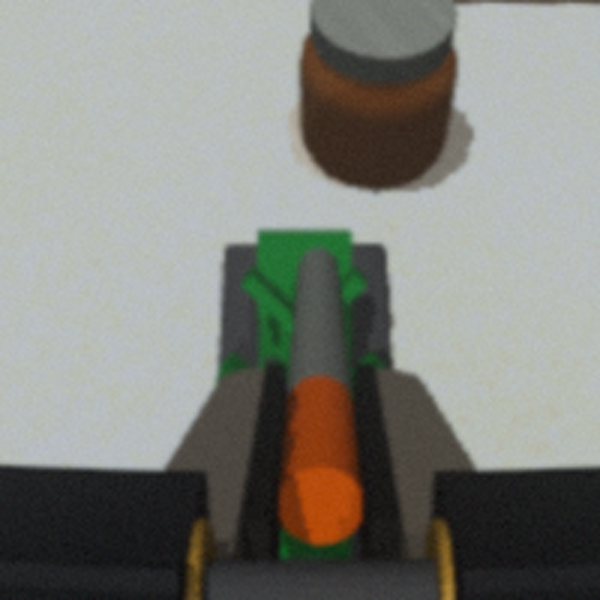

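Emit:
drive_tool(
  targets=[
    {"dp":[-2,-4,1],"rot":[0,0.015,0],"hand":5},
    {"dp":[-5,0,0],"rot":[0,0,0],"hand":5},
    {"dp":[-4,0,0],"rot":[0,0,0],"hand":5},
    {"dp":[0,0,0],"rot":[0,0,0],"hand":5},
  ],
)

```text
time_s: 16.03
tool_pos: [0.4456, 0.2184, 0.1712]
orientation: [[0.039, 0.998, 0.051], [0.706, -0.063, 0.706], [0.707, 0.009, -0.707]]
wrist_force: [-1.3, 3.6, -1.0]
width: 0.0134
```

Run:
```python
from pl import *
o=st();print((o["orientation"].T@o["wrist_force"]).round(1))
plan(pg-Rg[:,2]*.004,Rg,1)
snap("wrist","w23",(220,100,420,300),3);snap("scene","s23",(370,110,490,230),5)
```

```text
t 16.03 p [0.4456 0.2184 0.1712] F [-1.26  3.56 -1.04] w 13.4 q [-0.09  0.28  2.16  0.99  1.01 -0.72] 
 [[0.039, 0.998, 0.051], [0.706, -0.063, 0.706], [0.707, 0.009, -0.707]]
[ 1.7 -1.5  3.2]
n 1 min 0.09 w [-0.    -0.002  0.004] dp total tool0 mm [-3.3 -1.3  0.9]
[-3.3, -1.3, 0.9] [-0.0, -0.002, 0.004]
```

View pics/w23.png

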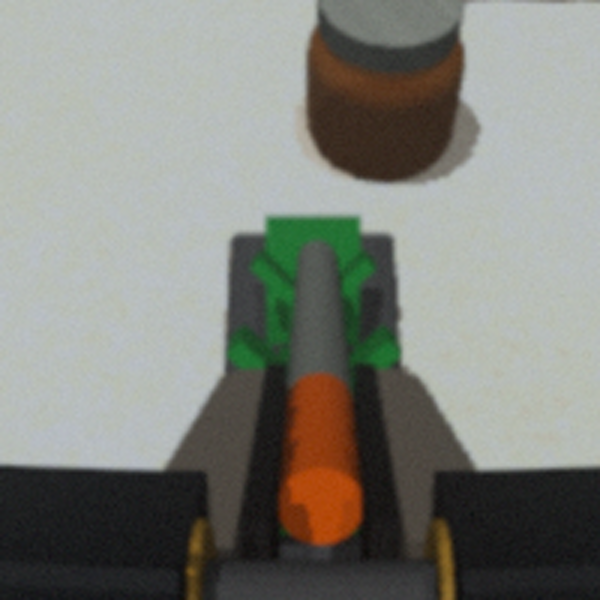

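View pics/s23.png

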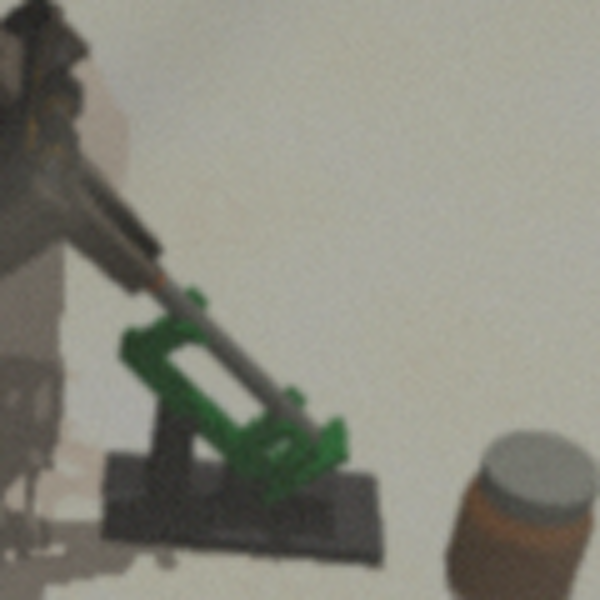

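Nearly seated, with about 3 mm left along the normal.

Emit:
drive_tool(
  targets=[
    {"dp":[-3,-1,0],"rot":[0,0,0],"hand":5},
    {"dp":[-4,0,0],"rot":[0,0,0],"hand":5},
    {"dp":[-3,0,0],"rot":[0,0,0],"hand":5},
  ],
)

```text
time_s: 16.38
tool_pos: [0.4443, 0.2147, 0.1678]
orientation: [[0.037, 0.998, 0.05], [0.7, -0.061, 0.711], [0.713, 0.009, -0.701]]
wrist_force: [-2.1, 11.8, 4.8]
width: 0.013
```

Run:
```python
from pl import *
o=st();print((o["orientation"].T@o["wrist_force"]).round(1))
plan(pg-Rg[:,2]*.004,Rg,1)
```

```text
t 16.38 p [0.4443 0.2147 0.1678] F [-2.07 11.83  4.76] w 13.0 q [-0.1   0.29  2.17  1.    1.01 -0.74] 
 [[0.037, 0.998, 0.05], [0.7, -0.061, 0.711], [0.713, 0.009, -0.701]]
[11.6 -2.8  5. ]
n 1 min 0.1 w [-0.002 -0.01   0.006] dp total tool0 mm [ 1.8 -0.2  1.2]
[1.8, -0.2, 1.2] [-0.002, -0.01, 0.006]
```

Contact in the groove (about 12 N along the normal). Releasing.

Emit:
drive_tool(
  targets=[
    {"dp":[1,0,0],"rot":[0,0,0],"hand":14},
    {"dp":[0,0,0],"rot":[0,0,0],"hand":35},
    {"dp":[0,0,0],"rot":[0,0,0],"hand":45},
    {"dp":[0,0,0],"rot":[0,0,0],"hand":45},
  ],
)

```text
time_s: 16.72
tool_pos: [0.4463, 0.2144, 0.1685]
orientation: [[0.035, 0.998, 0.054], [0.703, -0.063, 0.709], [0.711, 0.013, -0.703]]
wrist_force: [-0.1, -0.8, -0.3]
width: 0.0319
```

Run:
```python
from pl import *
o=st()
snap("wrist","w24",(220,100,420,300),3);snap("scene","s24",(370,110,490,230),5)
```

```text
t 16.72 p [0.4463 0.2144 0.1685] F [-0.06 -0.81 -0.32] w 31.9 q [-0.1   0.28  2.17  1.    1.01 -0.74] 
 [[0.035, 0.998, 0.054], [0.703, -0.063, 0.709], [0.711, 0.013, -0.703]]
```

View pics/w24.png

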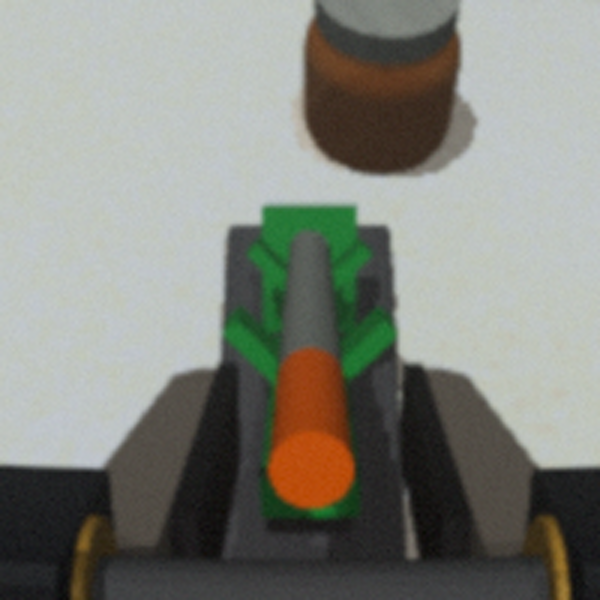

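View pics/s24.png

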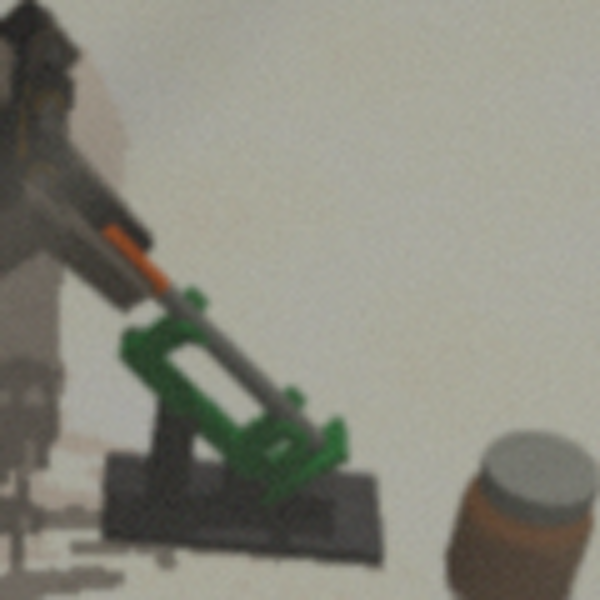

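Run:
```python
from pl import *
o=st();R0=o["orientation"]
p1=o["tool_pos"]-R0[:,2]*.1
plan([.4885,-.221,.24],Rdown(.22),11,p1,R0)
```

```text
t 16.82 p [0.4461 0.2145 0.1686] F [ 0.38  0.05 -0.42] w 39.7 q [-0.1   0.28  2.17  1.    1.01 -0.74] 
 [[0.035, 0.998, 0.053], [0.702, -0.063, 0.709], [0.711, 0.012, -0.703]]
n 11 min 9.19 w [ 0.123 -0.784 -0.263] dp total tool0 mm [-253.5   70.6 -256.8]
[-23.0, 6.4, -23.3] [0.011, -0.071, -0.024]
[-24.8, 5.6, -21.7] [0.011, -0.071, -0.024]
[-26.4, 4.7, -19.9] [0.011, -0.071, -0.024]
[-27.9, 3.9, -18.1] [0.011, -0.071, -0.024]
[-29.2, 3.0, -16.1] [0.011, -0.071, -0.024]
[-30.3, 2.1, -14.0] [0.011, -0.071, -0.024]
[-31.2, 1.2, -11.8] [0.011, -0.071, -0.024]
[-32.0, 0.4, -9.5] [0.011, -0.071, -0.024]
[-32.6, -0.5, -7.2] [0.011, -0.071, -0.024]
[-33.0, -1.4, -4.9] [0.011, -0.071, -0.024]
[-33.3, -2.2, -2.5] [0.011, -0.071, -0.024]
```

Emit:
drive_tool(
  targets=[
    {"dp":[0,0,-12],"rot":[0,0,0],"hand":50},
    {"dp":[0,0,-30],"rot":[0,0,0],"hand":50},
    {"dp":[0,0,-35],"rot":[0,0,0],"hand":50},
    {"dp":[0,0,-30],"rot":[0,0,0],"hand":50},
    {"dp":[-23,6,-23],"rot":[0.011,-0.071,-0.024],"hand":50},
    {"dp":[-25,6,-22],"rot":[0.011,-0.071,-0.024],"hand":50},
    {"dp":[-26,5,-20],"rot":[0.011,-0.071,-0.024],"hand":50},
    {"dp":[-28,4,-18],"rot":[0.011,-0.071,-0.024],"hand":50},
    {"dp":[-29,3,-16],"rot":[0.011,-0.071,-0.024],"hand":50},
    {"dp":[-30,2,-14],"rot":[0.011,-0.071,-0.024],"hand":50},
    {"dp":[-31,1,-12],"rot":[0.011,-0.071,-0.024],"hand":50},
    {"dp":[-32,0,-9],"rot":[0.011,-0.071,-0.024],"hand":50},
    {"dp":[-32,0,-7],"rot":[0.011,-0.071,-0.024],"hand":50},
    {"dp":[-28,-1,-5],"rot":[0.011,-0.071,-0.024],"hand":50},
    {"dp":[-20,-2,-2],"rot":[0.011,-0.071,-0.024],"hand":50},
    {"dp":[0,0,0],"rot":[0,0,0],"hand":50},
  ],
)

```text
time_s: 18.15
tool_pos: [0.48, -0.2422, 0.2678]
orientation: [[-0.215, 0.977, -0.001], [0.975, 0.214, -0.056], [-0.055, -0.013, -0.998]]
wrist_force: [0.1, -0.5, 0.8]
width: 0.0499
```

Run:
```python
from pl import *
o=st()
plan([.4885,-.221,.2],Rdown(.22))
snap("wrist","w25");snap("scene","s25",(370,110,490,230),5);snap("top","t25",(170,150,330,270),5)
```

```text
t 18.15 p [ 0.48   -0.2422  0.2678] F [ 0.09 -0.46  0.78] w 49.9 q [-0.44  0.15  1.78 -0.06  1.19 -0.63] 
 [[-0.215, 0.977, -0.001], [0.975, 0.214, -0.056], [-0.055, -0.013, -0.998]]
n 2 min 1.79 w [-0.013  0.055 -0.004] dp total tool0 mm [22.5 13.7 66.5]
[11.3, 6.9, 33.2] [-0.007, 0.027, -0.002]
[10.3, 6.6, 33.6] [-0.007, 0.027, -0.002]
```

View pics/w25.png

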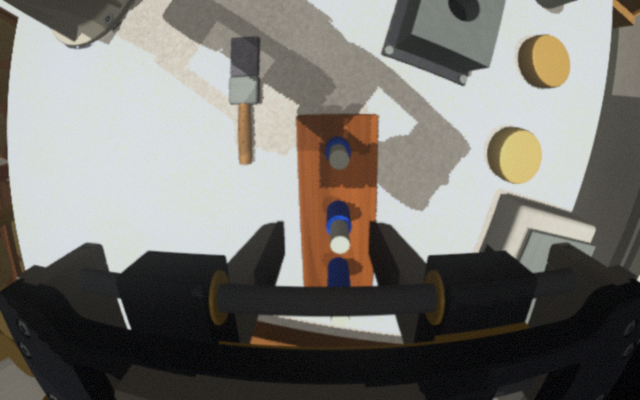

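View pics/s25.png

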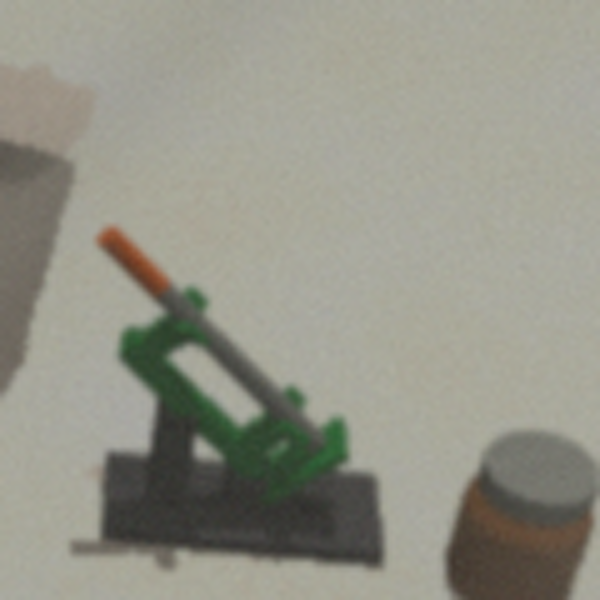

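View pics/t25.png

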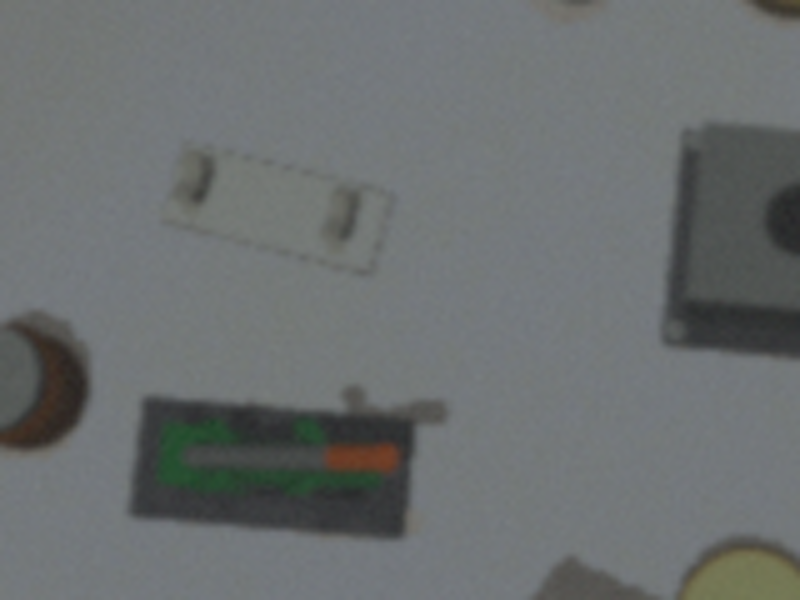

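Run:
```python
from pl import *
import pickle
ci=pickle.load(open("pics/w25.pkl","rb"))
im=cv2.imread("pics/w25_raw.png");cv2.imwrite("pics/w25c.png",cv2.resize(im[110:260,280:400],None,fx=5,fy=4,interpolation=2))
for u,v,z in[(339,158,.11),(340,244,.13)]:print(wray(u,v,ci,z))
```

```text
[ 0.48625241 -0.22179191  0.11      ]
[ 0.50729796 -0.30975184  0.13      ]
```

View pics/w25c.png

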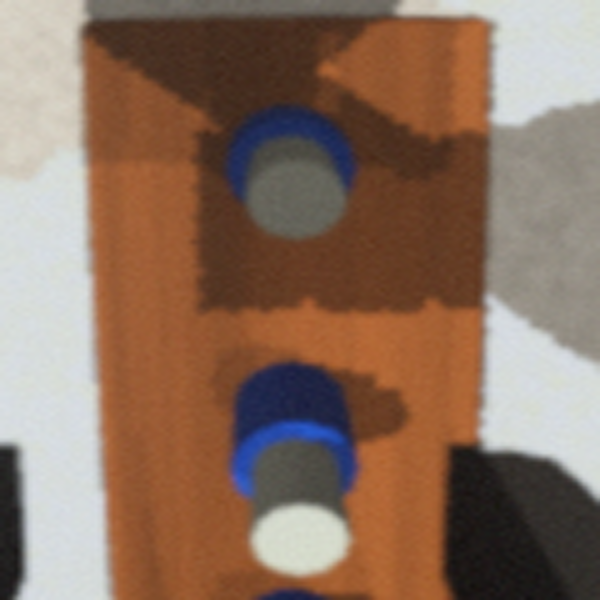

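Run:
```python
from pl import *
plan([.4872,-.2215,.15],Rdown(.22),4)
```

```text
n 4 min 2.96 w [-0.013  0.047 -0.005] dp total tool0 mm [ 21.   12.7 115.7]
[5.2, 3.2, 28.9] [-0.003, 0.012, -0.001]
[4.9, 3.1, 29.0] [-0.003, 0.012, -0.001]
[4.6, 3.0, 29.1] [-0.003, 0.012, -0.001]
[4.2, 2.9, 29.1] [-0.003, 0.012, -0.001]
```

Emit:
drive_tool(
  targets=[
    {"dp":[6,4,25],"rot":[-0.006,0.024,0],"hand":50},
    {"dp":[6,4,30],"rot":[-0.006,0.024,0],"hand":50},
    {"dp":[4,3,28],"rot":[0,0,0],"hand":50},
    {"dp":[2,1,15],"rot":[0,0,0],"hand":50},
    {"dp":[0,0,0],"rot":[0,0,0],"hand":50},
  ],
)

```text
time_s: 18.72
tool_pos: [0.4869, -0.2167, 0.1667]
orientation: [[-0.207, 0.978, 0.001], [0.978, 0.207, 0.012], [0.012, 0.004, -1.0]]
wrist_force: [-0.8, 0.6, 0.5]
width: 0.0499
```

Run:
```python
from pl import *
o=st()
plan([.4872,-.2215,.066],Rdown(.22),4)
snap("wrist","w26",(230,110,430,310),3)
```

```text
t 18.72 p [ 0.4869 -0.2167  0.1667] F [-0.83  0.57  0.49] w 49.9 q [-0.43  0.27  1.87  0.01  1.01 -0.65] 
 [[-0.207, 0.978, 0.001], [0.978, 0.207, 0.012], [0.012, 0.004, -1.0]]
n 4 min 2.52 w [ 0.004 -0.012 -0.012] dp total tool0 mm [ -5.9  -1.1 100.7]
[-1.5, -0.3, 25.2] [0.001, -0.003, -0.003]
[-1.4, -0.3, 25.2] [0.001, -0.003, -0.003]
[-1.3, -0.2, 25.2] [0.001, -0.003, -0.003]
[-1.3, -0.2, 25.2] [0.001, -0.003, -0.003]
```

View pics/w26.png

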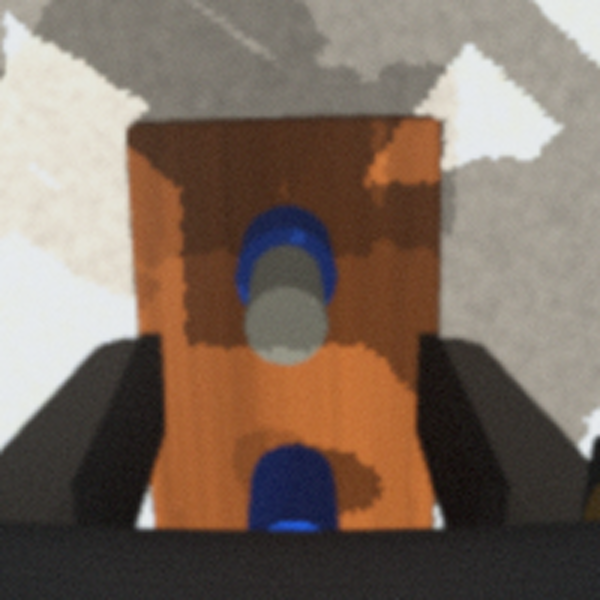

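Emit:
drive_tool(
  targets=[
    {"dp":[-6,-1,22],"rot":[0.004,-0.012,-0.012],"hand":50},
    {"dp":[-2,0,30],"rot":[0,0,0],"hand":50},
    {"dp":[0,0,25],"rot":[0,0,0],"hand":50},
    {"dp":[0,0,12],"rot":[0,0,0],"hand":50},
    {"dp":[0,0,0],"rot":[0,0,0],"hand":50},
  ],
)

```text
time_s: 19.18
tool_pos: [0.4921, -0.226, 0.0829]
orientation: [[-0.216, 0.976, 0.008], [0.976, 0.216, -0.001], [-0.003, 0.008, -1.0]]
wrist_force: [-0.6, -0.7, 0.5]
width: 0.0498
```

Run:
```python
from pl import *
o=st()
plan([.4872,-.2215,.066],Rdown(.22),1)
snap("wrist","w27",(230,110,430,310),3)
```

```text
t 19.18 p [ 0.4921 -0.226   0.0829] F [-0.58 -0.66  0.55] w 49.8 q [-0.44  0.39  1.93  0.    0.82 -0.66] 
 [[-0.216, 0.976, 0.008], [0.976, 0.216, -0.001], [-0.003, 0.008, -1.0]]
n 1 min 0.45 w [ 0.008  0.003 -0.002] dp total tool0 mm [ 5.5 -3.9 16.9]
[5.5, -3.9, 16.9] [0.008, 0.003, -0.002]
```

View pics/w27.png

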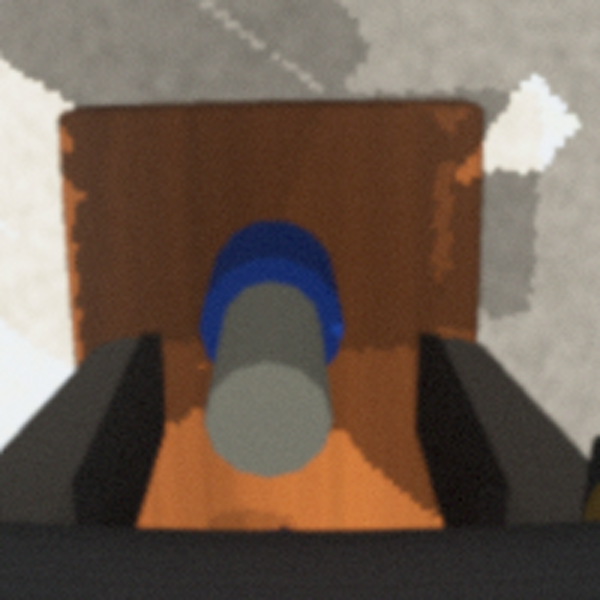

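Emit:
drive_tool(
  targets=[
    {"dp":[4,-4,5],"rot":[0.008,0,0],"hand":50},
    {"dp":[1,0,7],"rot":[0,0,0],"hand":50},
    {"dp":[0,0,4],"rot":[0,0,0],"hand":45},
    {"dp":[0,0,0],"rot":[0,0,0],"hand":40},
  ],
)

```text
time_s: 19.57
tool_pos: [0.49, -0.223, 0.0717]
orientation: [[-0.215, 0.977, 0.006], [0.977, 0.215, -0.005], [-0.006, 0.005, -1.0]]
wrist_force: [0.6, -0.2, 0.4]
width: 0.041
```

Run:
```python
from pl import *
o=st()
plan([.4872,-.2215,.066],Rdown(.22),1)
snap("wrist","w28",(230,110,430,310),3)
```

```text
t 19.57 p [ 0.49   -0.223   0.0717] F [ 0.63 -0.21  0.4 ] w 41.0 q [-0.43  0.4   1.94 -0.    0.79 -0.64] 
 [[-0.215, 0.977, 0.006], [0.977, 0.215, -0.005], [-0.006, 0.005, -1.0]]
n 1 min 0.16 w [ 0.005  0.006 -0.003] dp total tool0 mm [ 2.1 -2.4  5.6]
[2.1, -2.4, 5.6] [0.005, 0.006, -0.003]
```

View pics/w28.png

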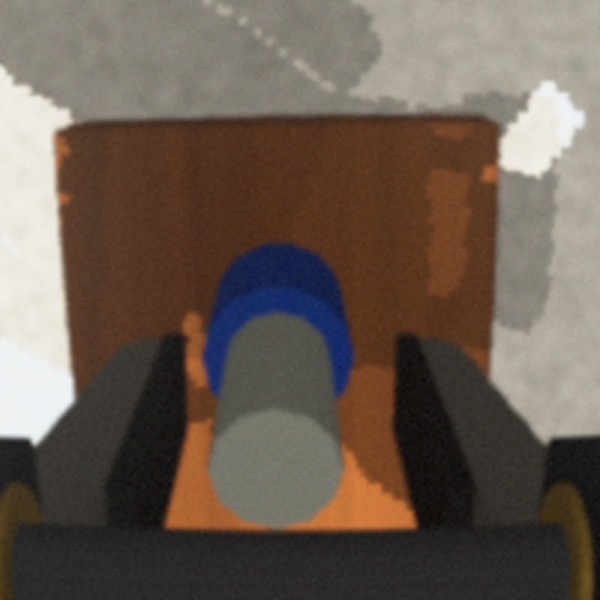

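Emit:
drive_tool(
  targets=[
    {"dp":[2,-3,2],"rot":[0.005,0.006,0],"hand":40},
    {"dp":[0,0,0],"rot":[0,0,0],"hand":26},
    {"dp":[0,0,0],"rot":[0,0,0],"hand":18},
    {"dp":[0,0,0],"rot":[0,0,0],"hand":14},
    {"dp":[0,0,0],"rot":[0,0,0],"hand":14},
    {"dp":[0,0,0],"rot":[0,0,0],"hand":14},
  ],
  force=30,
)

```text
time_s: 20.12
tool_pos: [0.4871, -0.222, 0.071]
orientation: [[-0.215, 0.977, 0.002], [0.977, 0.215, -0.001], [-0.001, 0.001, -1.0]]
wrist_force: [0.3, -0.9, -0.3]
width: 0.0214
```

Run:
```python
from pl import *
o=st()
snap("wrist","w29",(230,110,430,310),3)
plan([.5875,-.0115,.22],Rdown(-.02),7,o["tool_pos"]+[0,0,.14],o["orientation"])
```

```text
t 20.12 p [ 0.4871 -0.222   0.071 ] F [ 0.34 -0.87 -0.28] w 21.4 q [-0.43  0.4   1.94  0.    0.8  -0.65] 
 [[-0.215, 0.977, 0.002], [0.977, 0.215, -0.001], [-0.001, 0.001, -1.0]]
n 7 min 5.83 w [0.001 0.001 0.237] dp total tool0 mm [184.  143.3  -9. ]
[26.3, 20.5, -1.3] [0.0, 0.0, 0.034]
[27.0, 19.6, -1.3] [0.0, 0.0, 0.034]
[27.6, 18.7, -1.3] [0.0, 0.0, 0.034]
[28.2, 17.7, -1.3] [0.0, 0.0, 0.034]
[28.8, 16.7, -1.3] [0.0, 0.0, 0.034]
[29.4, 15.8, -1.3] [0.0, 0.0, 0.034]
[29.9, 14.8, -1.3] [0.0, 0.0, 0.034]
```

View pics/w29.png

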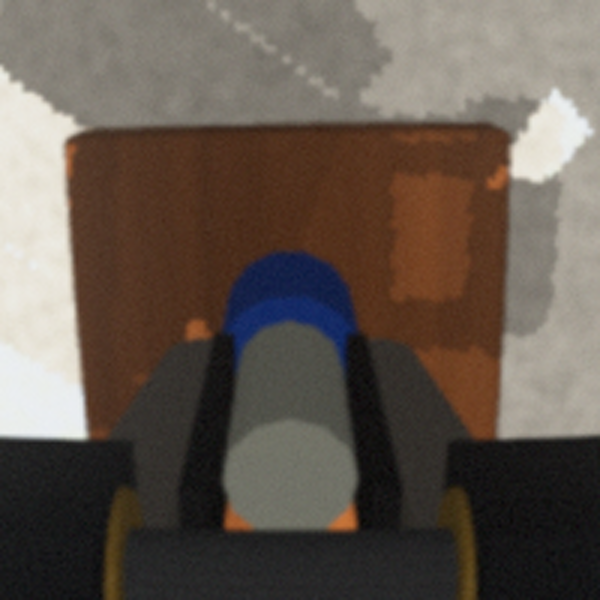

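Emit:
drive_tool(
  targets=[
    {"dp":[0,0,-8],"rot":[0,0,0],"hand":14},
    {"dp":[0,0,-30],"rot":[0,0,0],"hand":14},
    {"dp":[0,0,-40],"rot":[0,0,0],"hand":14},
    {"dp":[0,0,-40],"rot":[0,0,0],"hand":14},
    {"dp":[20,15,-15],"rot":[0,0,0.034],"hand":14},
    {"dp":[27,20,-1],"rot":[0,0,0.034],"hand":14},
    {"dp":[28,19,0],"rot":[0,0,0.034],"hand":14},
    {"dp":[28,18,0],"rot":[0,0,0.034],"hand":14},
    {"dp":[29,17,0],"rot":[0,0,0.034],"hand":14},
    {"dp":[26,15,0],"rot":[0,0,0.034],"hand":14},
    {"dp":[14,8,0],"rot":[0,0,0.034],"hand":14},
    {"dp":[0,0,0],"rot":[0,0,0],"hand":14},
  ],
)

```text
time_s: 21.17
tool_pos: [0.581, -0.0302, 0.2192]
orientation: [[0.038, 0.999, 0.006], [0.999, -0.038, 0.001], [0.001, 0.006, -1.0]]
wrist_force: [-0.2, 0.3, -1.6]
width: 0.0212
```

Run:
```python
from pl import *
o=st()
plan([.5875,-.0115,.17],Rdown(-.02),2)
snap("wrist","w30",(230,90,430,290),3)
```

```text
t 21.17 p [ 0.581  -0.0302  0.2192] F [-0.2   0.32 -1.64] w 21.2 q [-0.06  0.28  1.73  0.    1.13 -0.02] 
 [[0.038, 0.999, 0.006], [0.999, -0.038, 0.001], [0.001, 0.006, -1.0]]
n 2 min 1.33 w [ 0.006 -0.001 -0.018] dp total tool0 mm [18.8  5.5 49.3]
[9.4, 2.7, 24.6] [0.003, -0.0, -0.009]
[9.4, 2.9, 24.6] [0.003, -0.0, -0.009]
```

View pics/w30.png

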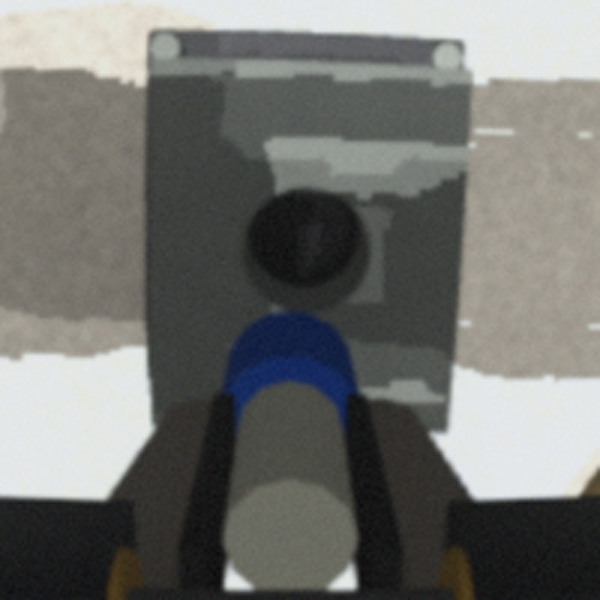

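Run:
```python
from pl import *
import pickle
ci=pickle.load(open("pics/w30.pkl","rb"))
for c in[(332.2,173.2),(230+244/3,173),(230+370/3,173),(332,90+188/3),(332,90+312/3)]:print(wray(*c,ci,.1).round(4))
# predicted rim
for c in((.5875,-.0115),(.588,-.0105)):
    a=np.linspace(0,6.28,9);P=np.stack([c[0]+.02*np.cos(a),c[1]+.02*np.sin(a),0*a+.1],-1);print(((wproj(P,ci)-[230,90])*3).round(0).tolist())
```

```text
[ 0.587  -0.0132  0.1   ]
[ 0.5674 -0.0122  0.1   ]
[ 0.6071 -0.0137  0.1   ]
[0.5875 0.0063 0.1   ]
[ 0.5862 -0.0334  0.1   ]
[[371.0, 242.0], [352.0, 198.0], [306.0, 181.0], [261.0, 201.0], [244.0, 247.0], [265.0, 290.0], [310.0, 306.0], [354.0, 287.0], [371.0, 242.0]]
[[373.0, 239.0], [353.0, 195.0], [307.0, 178.0], [263.0, 198.0], [246.0, 244.0], [266.0, 287.0], [311.0, 303.0], [355.0, 284.0], [373.0, 239.0]]
```

Emit:
drive_tool(
  targets=[
    {"dp":[8,3,15],"rot":[0.006,0,-0.018],"hand":14},
    {"dp":[8,3,15],"rot":[0,0,0],"hand":14},
    {"dp":[2,1,8],"rot":[0,0,0],"hand":14},
    {"dp":[0,0,0],"rot":[0,0,0],"hand":14},
    {"dp":[0,0,0],"rot":[0,0,0],"hand":14},
  ],
)

```text
time_s: 21.63
tool_pos: [0.5859, -0.0157, 0.1778]
orientation: [[0.012, 1.0, -0.004], [1.0, -0.012, -0.001], [-0.001, -0.004, -1.0]]
wrist_force: [0.5, -1.5, -1.3]
width: 0.0217
```

Run:
```python
from pl import *
o=st()
plan([.5872,-.0125,.16],Rdown(-.02),1)
snap("wrist","w31",(230,90,430,290),3)
```

```text
t 21.63 p [ 0.5859 -0.0157  0.1778] F [ 0.55 -1.48 -1.33] w 21.7 q [-0.03  0.33  1.75 -0.    1.06 -0.02] 
 [[0.012, 1.0, -0.004], [1.0, -0.012, -0.001], [-0.001, -0.004, -1.0]]
n 1 min 0.45 w [-0.004  0.001  0.008] dp total tool0 mm [ 3.2  1.3 17.8]
[3.2, 1.3, 17.8] [-0.004, 0.001, 0.008]
```

View pics/w31.png

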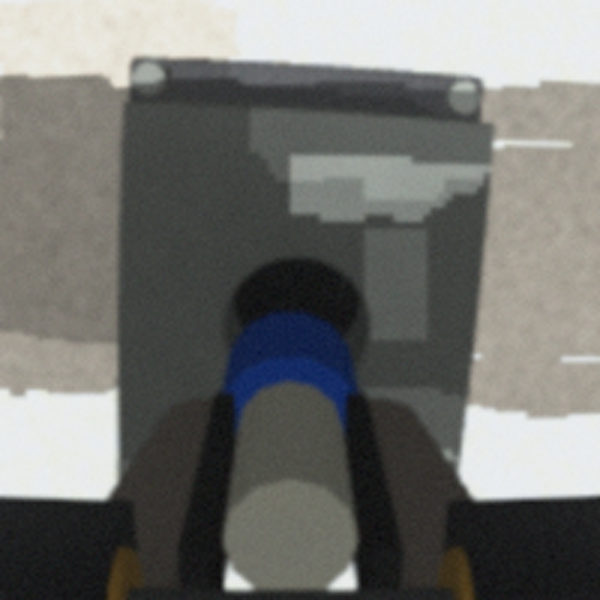

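Emit:
drive_tool(
  targets=[
    {"dp":[3,1,8],"rot":[-0.004,0,0.008],"hand":14},
    {"dp":[1,0,9],"rot":[0,0,0],"hand":14},
    {"dp":[0,0,6],"rot":[0,0,0],"hand":14},
    {"dp":[0,0,0],"rot":[0,0,0],"hand":14},
  ],
)

```text
time_s: 22.02
tool_pos: [0.5871, -0.0132, 0.1538]
orientation: [[0.023, 1.0, 0.002], [1.0, -0.023, -0.001], [-0.001, 0.002, -1.0]]
wrist_force: [-0.5, 0.1, -1.5]
width: 0.0216
```

Run:
```python
from pl import *
o=st()
plan([.5872,-.0125,.15],Rdown(-.02),1)
ci,d=snap("wrist","w32",(230,90,430,290),3)
im=cv2.imread("pics/w32.png")
def ring(c,r,z,col):
    a=np.linspace(0,6.3,60);P=np.stack([c[0]+r*np.cos(a),c[1]+r*np.sin(a),0*a+z],-1)
    cv2.polylines(im,[(((wproj(P,ci)-[230,90])+.5)*3-.5).round().astype(np.int32)],False,col,1)
ring((.5872,-.0125),.02,.1,(0,255,255))
p=o["tool_pos"];ring(p,.016,p[2]-.011,(0,0,255))
cv2.imwrite("pics/w32o.png",im)
```

```text
t 22.02 p [ 0.5871 -0.0132  0.1538] F [-0.53  0.07 -1.52] w 21.6 q [-0.02  0.36  1.77 -0.    1.01 -0.  ] 
 [[0.023, 1.0, 0.002], [1.0, -0.023, -0.001], [-0.001, 0.002, -1.0]]
n 1 min 0.1 w [ 0.002  0.001 -0.003] dp total tool0 mm [0.8 0.1 3.8]
[0.8, 0.1, 3.8] [0.002, 0.001, -0.003]
```

View pics/w32o.png

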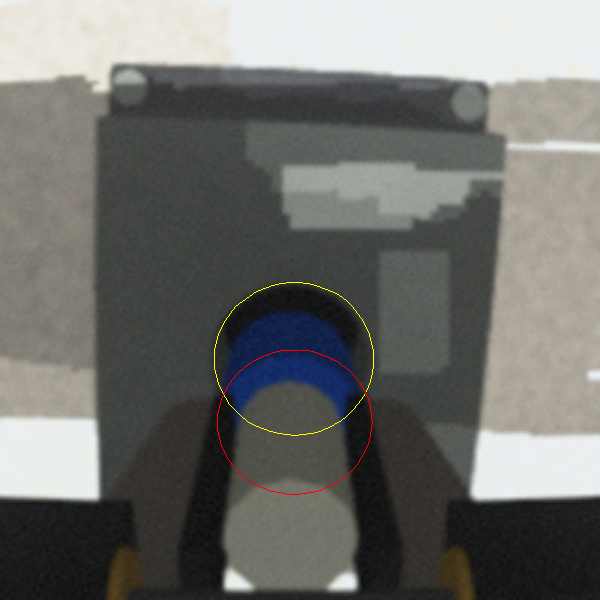

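Run:
```python
from pl import *
import pickle
ci=pickle.load(open("pics/w32.pkl","rb"))
im=cv2.resize(cv2.imread("pics/w32_raw.png")[160:250,285:375],None,fx=6,fy=6,interpolation=2)
def ring(c,r,z,col):
    a=np.linspace(0,6.3,60);P=np.stack([c[0]+r*np.cos(a),c[1]+r*np.sin(a),0*a+z],-1)
    cv2.polylines(im,[(((wproj(P,ci)-[285,160])+.5)*6-.5).round().astype(np.int32)],False,col,1)
ring((.5872,-.0125),.02,.1,(0,255,255))
p=manip.observe()["tool_pos"];ring(p,.016,p[2]-.011,(0,0,255));ring(p,.016,p[2]-.051,(0,255,0));ring(p,.011,p[2]-.011,(255,255,255))
cv2.imwrite("pics/w32p.png",im)
```

```text
(no output)
```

View pics/w32p.png

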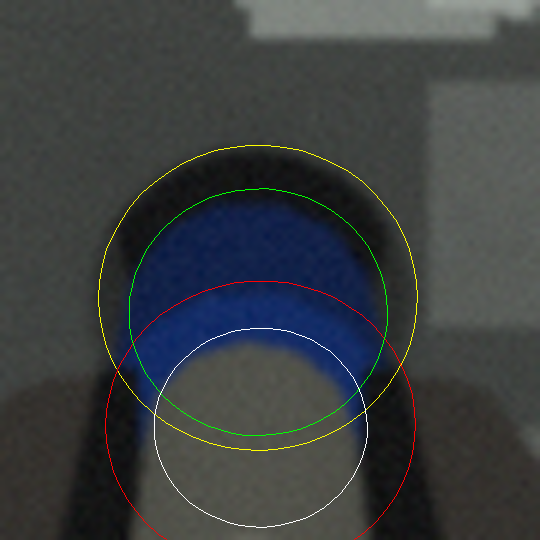

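Emit:
drive_tool(
  targets=[
    {"dp":[2,1,3],"rot":[0.002,0,0],"hand":14},
    {"dp":[0,0,5],"rot":[0,0,0],"hand":14},
    {"dp":[0,0,6],"rot":[0,0,0],"hand":14},
    {"dp":[0,0,6],"rot":[0,0,0],"hand":14},
  ],
)

```text
time_s: 22.4
tool_pos: [0.5898, -0.0112, 0.1344]
orientation: [[0.023, 1.0, 0.003], [1.0, -0.023, -0.001], [-0.001, 0.003, -1.0]]
wrist_force: [0.9, 0.2, -1.8]
width: 0.0215
```

Run:
```python
from pl import *
o=st()
snap("wrist","w33",(260,140,400,260),5)
```

```text
t 22.4 p [ 0.5898 -0.0112  0.1344] F [ 0.88  0.23 -1.78] w 21.5 q [-0.02  0.38  1.78 -0.    0.97  0.  ] 
 [[0.023, 1.0, 0.003], [1.0, -0.023, -0.001], [-0.001, 0.003, -1.0]]
```

View pics/w33.png

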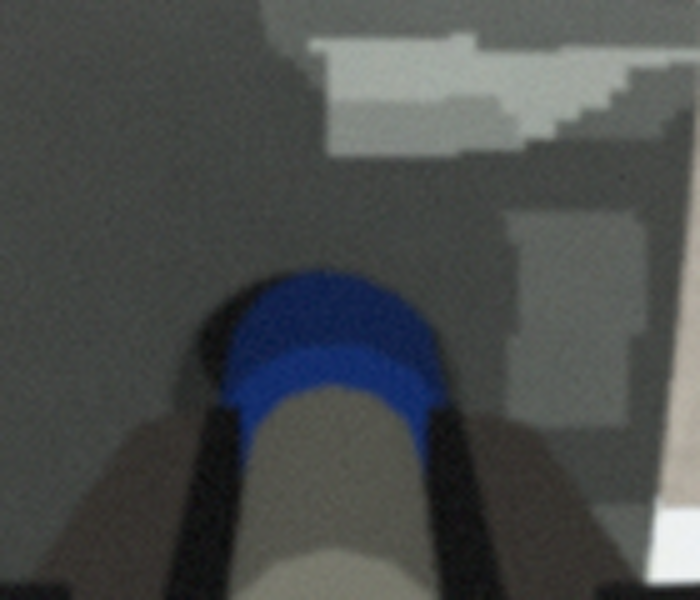

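Emit:
drive_tool(
  targets=[
    {"dp":[-1,-2,3],"rot":[0.003,0,0],"hand":14},
    {"dp":[0,0,5],"rot":[0,0,0],"hand":14},
    {"dp":[0,0,5],"rot":[0,0,0],"hand":14},
    {"dp":[0,0,3],"rot":[0,0,0],"hand":14},
  ],
)

```text
time_s: 22.78
tool_pos: [0.5867, -0.0123, 0.1154]
orientation: [[0.022, 1.0, -0.002], [1.0, -0.022, -0.001], [-0.001, -0.002, -1.0]]
wrist_force: [0.1, -0.8, -2.1]
width: 0.0215
```

Run:
```python
from pl import *
o=st()
snap("wrist","w34",(260,140,400,260),5)
```

```text
t 22.78 p [ 0.5867 -0.0123  0.1154] F [ 0.06 -0.76 -2.11] w 21.5 q [-0.02  0.41  1.8  -0.    0.94  0.  ] 
 [[0.022, 1.0, -0.002], [1.0, -0.022, -0.001], [-0.001, -0.002, -1.0]]
```

View pics/w34.png

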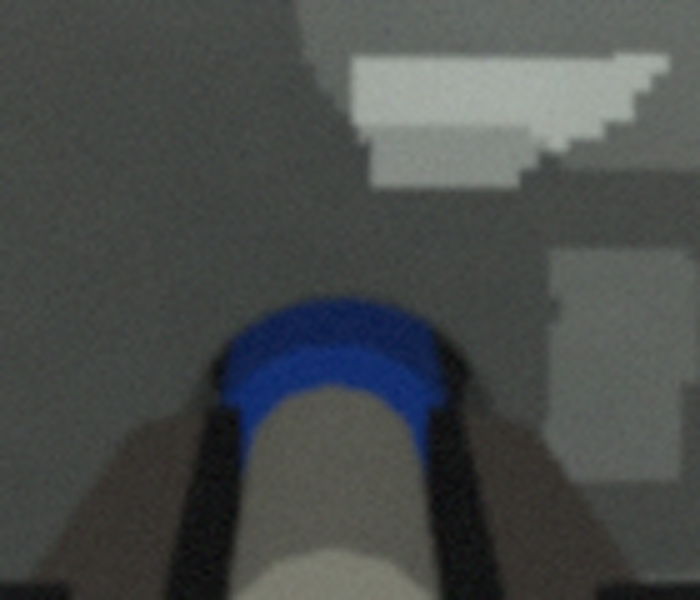

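Emit:
drive_tool(
  targets=[
    {"dp":[-1,0,4],"rot":[0,0,0],"hand":14},
    {"dp":[0,0,4],"rot":[0,0,0],"hand":14},
  ],
)

```text
time_s: 23.0
tool_pos: [0.5875, -0.0133, 0.1095]
orientation: [[0.022, 1.0, -0.001], [1.0, -0.022, -0.001], [-0.001, -0.001, -1.0]]
wrist_force: [-15.6, -0.3, 46.9]
width: 0.0212
```

Emit:
drive_tool(
  targets=[
    {"dp":[0,0,-1],"rot":[0,0,0],"hand":22},
    {"dp":[0,0,0],"rot":[0,0,0],"hand":30},
    {"dp":[0,0,0],"rot":[0,0,0],"hand":40},
    {"dp":[0,0,0],"rot":[0,0,0],"hand":46},
  ],
)

```text
time_s: 23.33
tool_pos: [0.5887, -0.0136, 0.112]
orientation: [[0.023, 1.0, 0.002], [1.0, -0.023, -0.001], [-0.001, 0.002, -1.0]]
wrist_force: [-0.2, -0.7, 0.3]
width: 0.04
```

Run:
```python
from pl import *
o=st()
snap("wrist","w35",(230,90,430,290),3)
```

```text
t 23.33 p [ 0.5887 -0.0136  0.112 ] F [-0.18 -0.72  0.25] w 40.0 q [-0.02  0.41  1.8  -0.    0.93 -0.  ] 
 [[0.023, 1.0, 0.002], [1.0, -0.023, -0.001], [-0.001, 0.002, -1.0]]
```

View pics/w35.png

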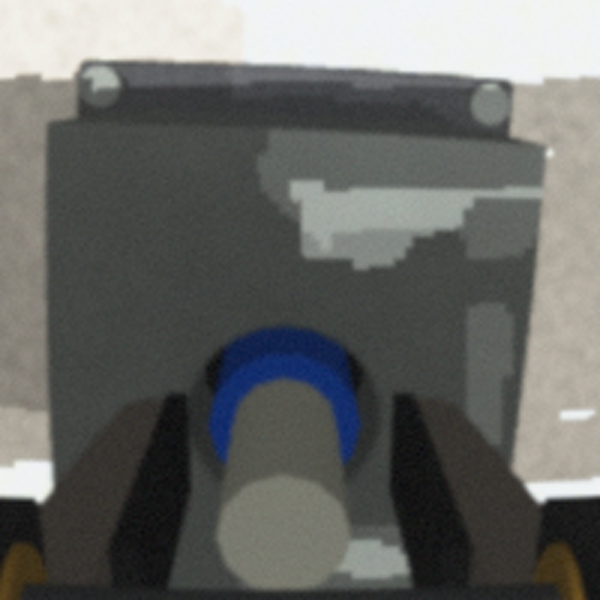

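Emit:
drive_tool(
  targets=[
    {"dp":[0,0,-6],"rot":[0,0,0],"hand":50},
    {"dp":[0,0,-20],"rot":[0,0,0],"hand":50},
    {"dp":[0,0,-35],"rot":[0,0,0],"hand":50},
    {"dp":[0,0,-35],"rot":[0,0,0],"hand":50},
    {"dp":[-10,0,-30],"rot":[0,0,0],"hand":50},
    {"dp":[-30,0,-20],"rot":[0,0,0],"hand":50},
    {"dp":[-30,0,-5],"rot":[0,0,0],"hand":50},
    {"dp":[-20,0,0],"rot":[0,0,0],"hand":50},
    {"dp":[0,0,0],"rot":[0,0,0],"hand":50},
  ],
)

```text
time_s: 24.13
tool_pos: [0.5854, -0.1054, 0.2716]
orientation: [[0.018, 1.0, -0.0], [1.0, -0.018, -0.003], [-0.003, -0.0, -1.0]]
wrist_force: [0.3, 0.2, -0.0]
width: 0.0499
```

Run:
```python
from pl import *
o=st()
ci,d=snap("wrist","w36");snap("scene","s36",(150,150,470,270),2.5);snap("top","t36",(180,160,500,280),2.5)
im=cv2.imread("pics/w36_raw.png")
cv2.imwrite("pics/s36z.png",cv2.resize(cv2.imread("pics/s36_raw.png")[170:260,270:350],None,fx=7,fy=6.5,interpolation=2))
def ring(c,r,z,col):
    a=np.linspace(0,6.3,60);P=np.stack([c[0]+r*np.cos(a),c[1]+r*np.sin(a),0*a+z],-1)
    cv2.polylines(im,[wproj(P,ci).round().astype(np.int32)],False,col,1)
cv2.imwrite("pics/w36z.png",cv2.resize(im[80:220,250:410],None,fx=4.5,fy=4,interpolation=2))
```

```text
t 24.13 p [ 0.5854 -0.1054  0.2716] F [ 0.29  0.17 -0.04] w 49.9 q [-0.18  0.26  1.64 -0.    1.25 -0.16] 
 [[0.018, 1.0, -0.0], [1.0, -0.018, -0.003], [-0.003, -0.0, -1.0]]
```

View pics/w36z.png

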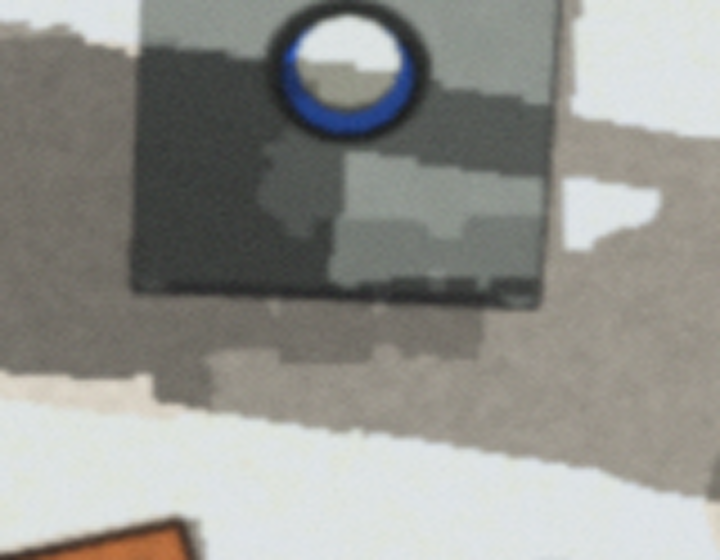

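View pics/s36z.png

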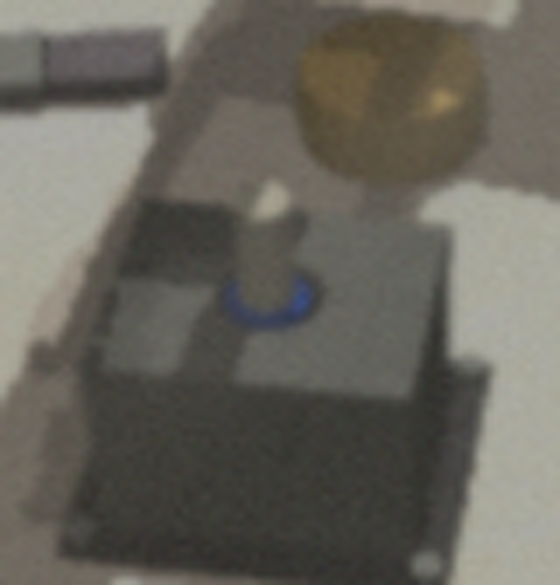

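View pics/s36.png

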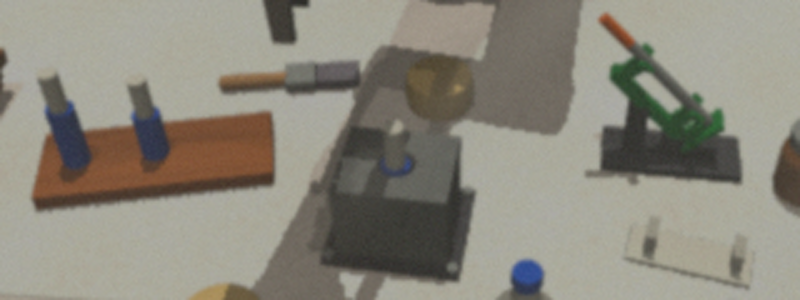

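View pics/t36.png

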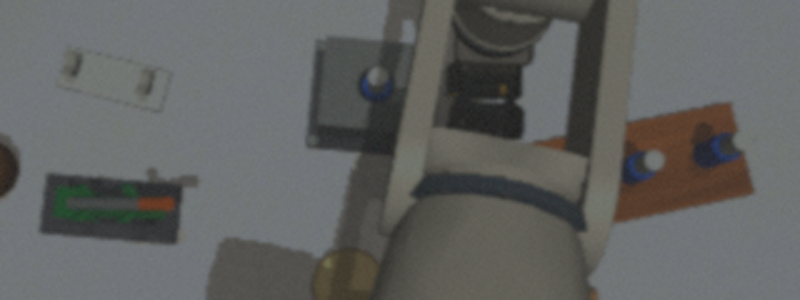

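Run:
```python
from cell import manip
print(manip.finish_job())
```

```text
the job is handed in; nothing more can be done
None
```

The job is handed in at about 24 s, and my last pictures and readings show every step met. The hand-in itself reports no verdict.

- **Rod in the rest:** I lifted it off the saddles, laid it in the green V-rest with the orange end up and let go. The pictures show the tip on the foot stop.
- **Probing:** I took the rod by the orange end and touched the socket bottom. The wrist force peaked at about 55 N and the tip stood at z ≈ 0.059 m, so the socket is 40 mm deep. The depth images agree, at 0.058–0.062 m. After first contact the tool slid about 6 mm sideways. The rod stayed within a few degrees of upright and did not slip in the grip.
- **Rod back:** I leaned it in the V-rest again and let go. Its place in the scene and top views matches the first time.
- **Pin:** I stood the short pin in the socket. It touched bottom with the tool within about 1–2 mm of the expected height (46.9 N). The final pictures show the shoulder level with the shoe's top and the pin centred in the hole.
- **The rest:** The medium and long pins are upright on their board. I saw no bystander moved in the views I took, though I did not measure each one again. The gripper is open and about 90 mm to the side of the pin, touching nothing.

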